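# File the tested solar modules in the pass and reject racks

### The job

The two solar modules on the sloping test stands have been measured and tagged. Put each one away in the rack of its tag's colour (green tag to the green rack, red tag to the red rack): stand it upright on its long edge in the empty slot, tag at the top, fully down on the slot's floor, and let go. Leave the stored modules and the other things on the bench where they are.

Things in the scene. Friction and masses are not known exactly. Their poses are not given: they have to be found in the camera images.
- module_green_center (a point): centre of the green-tagged solar module to put away: rigid plate, 8 mm thick (x), 96 wide (y), 84 tall (z, to its upper edge), about 0.15 kg. Blue cells on +x, white back, green tag 26 x 24 mm over one end of the upper edge. At first it leans 35 degrees from vertical on a test stand, upper edge nearer the robot, and lifts out loosely along its z
- rack_green_free_slot (a point): middle of the floor of the empty slot of the green rack (fixed, grey, green end walls, 110 x 124 mm). x across the slot, y along it, z up. Slot 14 mm wide, 112 long, 30 deep, floor 8 mm above the table; end walls 36 mm above the floor. It is the slot farther from the robot; the other, 76 mm towards -x, holds a stored module
- stored_green_center (a point): module with a green tag already stored in the green rack's other slot, same size (8 x 96 x 84 mm), loose, upright; this point is its centre. To be left alone
- module_red_center (a point): centre of the red-tagged solar module to put away: rigid plate, 8 mm thick (x), 96 wide (y), 84 tall (z, to its upper edge), about 0.15 kg. Blue cells on +x, white back, red tag 26 x 24 mm over one end of the upper edge. At first it leans 35 degrees from vertical on a test stand, upper edge nearer the robot, and lifts out loosely along its z
- rack_red_free_slot (a point): middle of the floor of the empty slot of the red rack (fixed, grey, red end walls, 110 x 124 mm). x across the slot, y along it, z up. Slot 14 mm wide, 112 long, 30 deep, floor 8 mm above the table; end walls 36 mm above the floor. It is the slot farther from the robot; the other, 76 mm towards -x, holds a stored module
- stored_red_center (a point): module with a red tag already stored in the red rack's other slot, same size (8 x 96 x 84 mm), loose, upright; this point is its centre. To be left alone
- stand_a: black sloping test stand A, red rim, 110 x 110 mm, fixed; origin at the centre of its underside. One of the two modules starts on it: lower edge 35 mm above the table at x = +30 mm, back leaning on two 10 mm wide posts 40 mm either side of the middle, reaching 60 mm up the module; between them the back is free for a finger
- stand_b: black sloping test stand B, red rim, 110 x 110 mm, fixed; origin at the centre of its underside. One of the two modules starts on it: lower edge 35 mm above the table at x = +30 mm, back leaning on two 10 mm wide posts 40 mm either side of the middle, reaching 60 mm up the module; between them the back is free for a finger
- junction_box_center (a point): black junction box, 60 x 100 x 32 mm, loose, lying beyond the racks and stands; point at its centre. To be left alone
- bulb_board_center (a point): small wooden board with a bulb, 70 x 50 x 12 mm, 40 mm high at the bulb, point 9 mm above the table, loose, lying beyond the racks and stands; point at its centre. To be left alone
- meter_center (a point): yellow hand-held meter, 75 x 140 x 34 mm, loose, lying beyond the racks and stands; point at its centre. To be left alone
- screwdriver_grip (a point): screwdriver, 170 mm long, loose, lying beyond the racks and stands; point on its handle. To be left alone
Things that resemble listed ones, but are neither listed nor needed, are in the scene too. What is shaped like the part that bears module_red_center but turquoise is not meant.

How it is judged:
By the outcome, as a careful person would: the job done as asked, in the order asked, and still so for the second after the job is handed in, with the robot touching nothing.
It also fails if it takes over 64 s, if anything falls off the work surface, if the arm or the gripper's body presses on something with over 40 N, if the wrist force passes 120 N, or if a joint passes its speed limit or range.

### The arm

A 7-joint arm with a two-finger parallel gripper is mounted at the origin on the work surface. World frame = base frame: x ahead of the robot, y to its left, z up, the work surface at z = 0. Lengths are in m, angles in rad, forces in N, time in s.
With the tool pointing down it reaches from about 0.35 to 0.9 m from the base axis. Payload 8.1 kg.
Tool frame: the origin (TCP) lies midway between the tips of the shut fingers; the grasp point (between the pads) lies arm.grip_point_offset behind it (arm.grip_point_offset is the distance from the TCP to the grasp point, in m); y points along the fingers, z is the direction in which the jaws open and shut, and the axes are right-handed (so a half turn about y gives the same grasp; the last joint's range is limited). The gripper opens to 92 mm and grips with 3 to 60 N. Pads are 19 mm wide; open, the fingers measure 130 mm over their backs; the gripper's body (75 mm by 190 mm) begins 47 mm behind the grasp point.
Start: joints at [1.202, 0.434, 0.025, 1.573, -0.012, 1.134, -0.075], TCP at [0.164, -0.603, 0.227] pointing down, gripper open.
Joint ranges: [-2.62, 2.62], [-0.44, 2.09], [-1.27, 1.32], [0.08, 2.57], [-1.32, 4.46], [0.12, 2], [-2.74, 2.74]. Speed limits (rad/s): [2.22, 2.22, 3.01, 3.01, 3.14, 3.14, 3.14].

### API

Orientations are given as a rotation vector (axis times angle).
In Python, from cell import arm, get_image, camera_info gives the robot as it stands.
- The arm moves only by the tool carry_out, never from a script. Its argument "steps" is one flat list of numbers, 5 for each row, row after row: the opening, from 0 (shut) to 1 (fully open), then the shift along the world's x, y, z in units of 0.1 m (1.0 is 0.1 m), then the turn about the world's z in units of 45 degrees (1.0 is 45 degrees). In form: [hand, dx, dy, dz, spin, hand, dx, dy, dz, spin, ...]. A call has 1 to 12 rows; each row is the pose to reach, as a shift and turn from the pose commanded when the call began; what a row does not reach only later rows make up. A row lasts 1/10 s, in which the tool goes at most 50 mm and 8.59 degrees, less where a joint would pass 70% of its speed; a pose out of reach is approached as far as the arm can. A call with a number of a shift or a turn outside -1 to 1 is refused whole. A call with a gripper value outside its range is refused whole. The fingers move at their own pace and stop on an object; "grip_force" is the grip in N (left out, the last holds). Time passes only in rows, so rows that repeat a pose let the fingers close. It gives the time, the measured TCP pose, the force and the opening at its end, in the units of the state.
- arm.observe(): the state, without advancing time (a new reading comes with each control period).
- get_image(name): name is "scene" or "top"; returns (picture, depth): 384x512x3 uint8, red, green, blue; 384x512 float32, m along the optical axis (not along the pixel's ray), 0 where there is no reading.
- camera_info(name): a dict with "fovy" (degrees; the focal length in pixels is half the picture's height over the tangent of half this angle, whatever the lens; pixels are square), "cx", "cy" (the principal point, pixels), "R" (3x3) and "t" (3): a world point X has camera coordinates R X + t. Camera axes: x right, y down, z forward; pixel columns grow to the right and rows downward; lengths in m; the calibration is good to about 2 mm. A picture is of the moment at which its call begins. camera_info takes no time and is no camera call.
- arm.sign_off(): hands the job in, once; it reports no verdict.
The state is a dict: "clock": time; "joints": joint angles; "dq": joint speeds; "joint_efforts": joint torques, N m; "position": TCP position; "ee_rot": TCP orientation; "force": force on the tool from outside, world axes, zero at the start; "ft_torque": the same for the moment, N m; "width": opening from 0.0 (shut) to 1.0 (fully open).
Only numpy, scipy, OpenCV 4.12 (cv2) and the standard library are available. Lean on these libraries where they do the work, as an engineer would, in place of code of your own. Each camera call takes 0.05 s, during which the arm holds its last target. There are 200 camera calls.

## Working session

There is one attempt and no reset: what is moved stays moved. The work goes in short steps, Python scripts to look and compute and a tool call to move; the robot and the scene stay as the last step left them, time stands still between calls to the robot, and variables do not carry over. Pictures are saved under pics/ and viewed, about 8 in all and at most 12, crops included, and the job is handed in when it is done.

Besides the shell and the picture viewer there is one more tool, called after "Emit:" as a command line: name --argument value ..., lists and objects as JSON in quotes. carry_out: Moves the arm, as the interface text tells. Shifts and turns lie within -1 to 1; 1 stands for 0.1 m of shift or 45 degrees of turn. Its arguments: {"type":"object","properties":{"steps":{"type":"array","items":{"type":"number"}},"grip_force":{"type":"number"}},"required":["steps"]}

```bash
ls; mkdir -p pics; cat > h.py <<'E'
import numpy as np, cv2
from cell import arm, get_image, camera_info
def shot(n):
    im,d=get_image(n); np.savez(f'{n}.npz',im=im,d=d); return im,d
def world(n,d=None):
    c=camera_info(n); 
    if d is None: d=np.load(f'{n}.npz')['d']
    f=d.shape[0]/2/np.tan(np.radians(c['fovy'])/2)
    v,u=np.mgrid[:d.shape[0],:d.shape[1]]
    P=np.stack([(u-c['cx'])/f*d,(v-c['cy'])/f*d,d],-1)
    W=(P-np.array(c['t']))@np.array(c['R']); W[d==0]=np.nan
    return W
E
python3 - <<'E'
from h import *
for n in('scene','top'):
    im,d=shot(n); cv2.imwrite(f'pics/{n}1.png',cv2.resize(im[...,::-1],(768,576),interpolation=cv2.INTER_CUBIC)); c=camera_info(n);print(n,c)
print(arm.observe(), arm.grip_point_offset)
E
```

```text
pics
scene {'fovy': 44.1865603806243, 'cx': 252.3087905983494, 'cy': 195.89113666434588, 'R': array([[-0.15108612,  0.98850564, -0.00543902],
       [ 0.73843618,  0.10920343, -0.66542214],
       [-0.65717957, -0.10455242, -0.74644745]]), 't': array([ 0.10851576, -0.38865109,  1.83930224])}
top {'fovy': 47.11638594535444, 'cx': 252.73004719133667, 'cy': 190.7804573906505, 'R': array([[-0.0083438 , -0.99981358,  0.01741228],
       [-0.99628026,  0.00681829, -0.085902  ],
       [ 0.08576727, -0.01806426, -0.99615142]]), 't': array([-0.02042412,  0.61828685,  1.35002723])}
{'clock': 0.1, 'joints': array([ 1.2023687 ,  0.43514638,  0.02498698,  1.5740034 , -0.01158023,
        1.1340095 , -0.07513069]), 'dq': array([-0.00127418, -0.00231264,  0.00087074, -0.00200384,  0.00025158,
       -0.00016035, -0.00076576]), 'joint_efforts': array([ 1.79587743e-03, -6.69133973e+01,  9.87546556e-01, -3.15144324e+01,
       -6.06139353e-02,  3.76185891e-02,  8.48719742e-05]), 'position': array([ 0.16400596, -0.60262004,  0.22602897]), 'ee_rot': array([-0.27829964,  2.08110438, -2.07820656]), 'force': array([-0.02595818,  0.16907085, -0.29831448]), 'ft_torque': array([-0.01874215, -0.00238308,  0.03824465]), 'width': 0.9998594940403689} 0.0188
```

View pics/scene1.png

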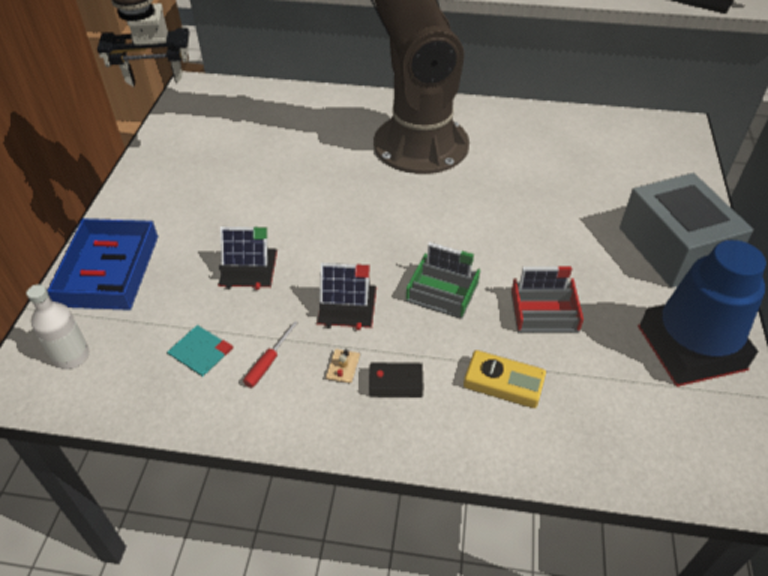

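View pics/top1.png

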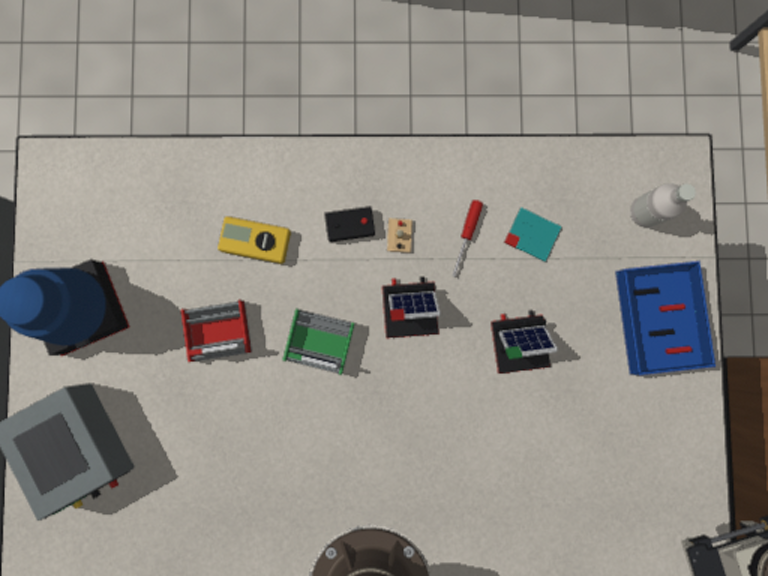

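The scene view shows the green-tagged module on a stand at (245,250) and the red-tagged one on a stand at (345,290). The green rack is at (443,280) and the red rack at (547,300), each with one stored module. The lookalike, a turquoise plate with a red tag, lies at (200,350) on the table and isn't meant. The top view agrees: modules at (525,340) and (413,305), racks at (320,340) and (215,330).

```bash
cat > seg.py <<'E'
from h import *
def hsv(n):
    z=np.load(f'{n}.npz'); return cv2.cvtColor(z['im'],cv2.COLOR_RGB2HSV)
def rect(P):
    r=cv2.minAreaRect((P[:,:2]*1000).astype(np.float32)); return np.round(r[0],1),np.round(r[1],1),round(r[2],1)
if __name__=='__main__':
  for n in('top','scene'):
    H=hsv(n); W=world(n)
    box={'top':{'G':(325,205,376,250),'R':(252,183,297,226),'GR':(184,200,243,252),'RR':(118,196,170,244)},
         'scene':{'G':(142,148,188,194),'R':(208,172,254,220),'GR':(265,160,323,212),'RR':(338,172,392,224)}}[n]
    print(n,'table z',np.nanmedian(W[290:300,200:300,2] if n=='top' else W[150:160,100:130,2]))
    for k,(a,b,c,d) in box.items():
        h=H[b:d,a:c].astype(int); w=W[b:d,a:c]; ok=np.isfinite(w[...,0])
        hh,s,v=h[...,0],h[...,1],h[...,2]
        blue=ok&(hh>105)&(hh<130)&(s>90)
        green=ok&(hh>45)&(hh<80)&(s>110); red=ok&((hh<6)|(hh>174))&(s>140)
        if k in'GR' :
            P=w[blue]; P=P[P[:,2]>.04]; m=np.median(P,0); u,sv,vt=np.linalg.svd(P-P.mean(0),full_matrices=False); nn=vt[2]*np.sign(vt[2,2])
            P=P[abs((P-P.mean(0))@nn)<.006]; m=P.mean(0);nn=np.linalg.svd(P-m,full_matrices=False)[2][2]; nn*=np.sign(nn[2])
            yaw=np.arctan2(nn[1],nn[0]); print(k,'cells n',len(P),'mean',m.round(4),'tilt from vert',np.degrees(np.arcsin(nn[2])).round(1),'yaw',np.degrees(yaw).round(1),'z',P[:,2].min().round(3),P[:,2].max().round(3))
            ey=np.array([-np.sin(yaw),np.cos(yaw),0]); ez=np.cross(nn,ey); q=(P-m)@np.stack([ey,ez]).T
            r=cv2.minAreaRect((q*1000).astype(np.float32)); c=m+(np.array(r[0])/1000)@np.stack([ey,ez]); print('   rect',np.round(r[1],1),round(r[2],1),'centre',c.round(4))
        for nm,msk in(('green',green),('red',red)):
            P=w[msk]
            if len(P)>5: print('  ',k,nm,len(P),'z pct',np.percentile(P[:,2],[2,25,50,75,98]).round(3),'rect',rect(P))
        hi=w[ok&(w[...,2]>.06)]; print('   high pts',len(hi),rect(hi),'zmax',np.percentile(hi[:,2],98).round(3))
E
python3 seg.py
python3 -c "
from h import *
im=np.load('top.npz')['im'][170:262,110:385]; cv2.imwrite('pics/crop1.png',cv2.resize(im[...,::-1],None,fx=2.9,fy=2.9,interpolation=cv2.INTER_CUBIC))"
```

```text
top table z -7.363657297693296e-05
G cells n 237 mean [ 0.5063 -0.3223  0.0733] tilt from vert 35.0 yaw 6.4 z 0.046 0.105
   rect [79.9 69.7] 0.3 centre [ 0.5046 -0.3202  0.0753]
   G green 72 z pct [0.009 0.094 0.1   0.104 0.108] rect (array([ 480., -298.]), array([49.3, 21.4]), 86.4)
   G red 10 z pct [0.008 0.013 0.014 0.015 0.017] rect (array([ 551.9, -284.1]), array([9.2, 6.7]), 0.3)
   high pts 455 (array([ 496.7, -320.3]), array([42.5, 98.6]), 8.2) zmax 0.107
R cells n 205 mean [ 0.5806 -0.0956  0.0729] tilt from vert 34.5 yaw 3.7 z 0.044 0.102
   rect [79.9 67.4] 1.2 centre [ 0.5799 -0.0926  0.0735]
   R red 75 z pct [0.003 0.089 0.098 0.104 0.11 ] rect (array([569.6, -59.2]), array([124.4,  38.2]), 19.4)
   high pts 399 (array([571.4, -91.7]), array([42.1, 96.3]), 4.8) zmax 0.108
  return _methods._mean(a, axis=axis, dtype=dtype,
  ret = um.true_divide(
seg.py:18: RuntimeWarning: Mean of empty slice.
  P=w[blue]; P=P[P[:,2]>.04]; m=np.median(P,0); u,sv,vt=np.linalg.svd(P-P.mean(0),full_matrices=False); nn=vt[2]*np.sign(vt[2,2])
Traceback (most recent call last):
  File "seg.py", line 18, in <module>
    P=w[blue]; P=P[P[:,2]>.04]; m=np.median(P,0); u,sv,vt=np.linalg.svd(P-P.mean(0),full_matrices=False); nn=vt[2]*np.sign(vt[2,2])
                                                                                                             ~~^^^
IndexError: index 2 is out of bounds for axis 0 with size 0
```

View pics/crop1.png

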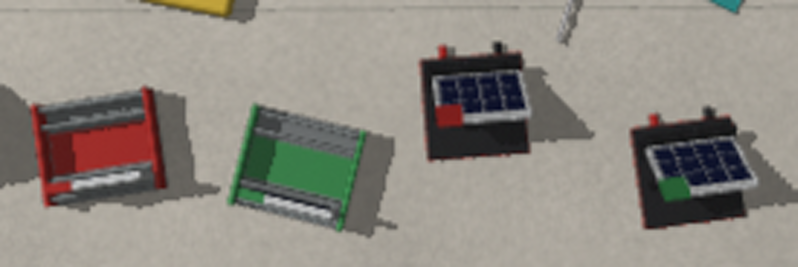

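The crop shows the two leaning modules, green tag at (677,187) and red tag at (448,115), each on a black stand. The empty far slots of the green and red racks are at about (315,135) and (98,108). Both modules measure at the expected 35° tilt. Next I measure the racks.

```bash
cat > rack.py <<'E'
from seg import *
for n,box in(('top',{'GR':(184,198,243,256),'RR':(112,194,170,244)}),('scene',{'GR':(262,158,325,214),'RR':(335,172,396,226)})):
    W=world(n);H=hsv(n)
    for k,(a,b,c,d) in box.items():
        w=W[b:d,a:c].reshape(-1,3); h=H[b:d,a:c].reshape(-1,3).astype(int)
        f=np.isfinite(w[:,0]); w=w[f];h=h[f]
        col=((h[:,0]>45)&(h[:,0]<80) if k=='GR' else (h[:,0]<6)|(h[:,0]>174))&(h[:,1]>120)
        A=w[(w[:,2]>.02)&(w[:,2]<.05)]; print(n,k,'all 20-50mm',len(A),rect(A))
        E=w[col&(w[:,2]>.035)&(w[:,2]<.05)]
        r=cv2.minAreaRect((A[:,:2]*1000).astype(np.float32)); 
        P=cv2.boxPoints(r); print('  corners',P.round(0).tolist())
        # end walls: two clusters; line fit
        _,lab,ct=cv2.kmeans(E[:,:2].astype(np.float32),2,None,(3,50,1e-6),5,cv2.KMEANS_PP_CENTERS)
        for i in(0,1):
            e=E[lab[:,0]==i]; l=cv2.fitLine((e[:,:2]*1000).astype(np.float32),cv2.DIST_HUBER,0,.01,.01).ravel(); t=(e[:,:2]*1000-l[2:])@l[:2]
            print('  wall',len(e),'z',np.median(e[:,2]).round(3),'mid',(l[2:]+l[:2]*(t.min()+t.max())/2).round(1),'len',(t.max()-t.min()).round(1),'ang',np.degrees(np.arctan(l[1]/l[0])).round(1))
        S=w[w[:,2]>.06]; print('  stored',rect(S),'n',len(S),'zmax',S[:,2].max().round(3))
E
python3 rack.py
```

```text
top GR all 20-50mm 433 (array([506.3, 101.9]), array([124.1, 109.4]), 75.8)
  corners [[438.0, 55.0], [544.0, 28.0], [575.0, 149.0], [469.0, 176.0]]
  wall 56 z 0.043 mid [491.   44.2] len 100.7 ang -14.4
  wall 33 z 0.042 mid [519.  157.2] len 101.4 ang -14.5
  stored (array([469.2, 110. ]), array([96.8,  9.8]), 76.2) n 113 zmax 0.098
top RR all 20-50mm 523 (array([529.5, 313.2]), array([106.4, 126. ]), 8.5)
  corners [[468.0, 368.0], [486.0, 243.0], [591.0, 259.0], [573.0, 383.0]]
  wall 80 z 0.042 mid [538.  254.6] len 105.8 ang 9.1
  wall 76 z 0.043 mid [520.7 370.6] len 104.8 ang 8.7
  stored (array([493.1, 304. ]), array([ 9.7, 96.6]), 8.8) n 114 zmax 0.097
scene GR all 20-50mm 826 (array([505.8, 102.9]), array([125.8, 113.9]), 75.3)
  corners [[435.0, 56.0], [545.0, 28.0], [577.0, 149.0], [467.0, 178.0]]
  wall 50 z 0.045 mid [526.5 159.8] len 98.9 ang -13.5
  wall 29 z 0.045 mid [495.7  46.3] len 98.3 ang -13.6
  stored (array([467.9, 111.5]), array([97.6, 20.6]), 74.1) n 296 zmax 0.099
scene RR all 20-50mm 896 (array([530.3, 314.1]), array([114.7, 125.4]), 8.1)
  corners [[465.0, 368.0], [482.0, 244.0], [596.0, 260.0], [578.0, 384.0]]
  wall 69 z 0.045 mid [542.9 255.4] len 106.4 ang 9.3
  wall 72 z 0.044 mid [526.6 371.5] len 105.4 ang 9.4
  stored (array([495. , 305.8]), array([16.6, 96.7]), 10.4) n 315 zmax 0.098
```

```bash
sed -i "s/if k in'GR' :/if k in('G','R'):/" seg.py; python3 seg.py | grep -v RR
python3 - <<'E'
from h import *
from scipy.spatial.transform import Rotation as R
print(R.from_rotvec(arm.observe()['ee_rot']).as_matrix().round(3))
E
```

```text
top table z -7.363657297693296e-05
G cells n 237 mean [ 0.5063 -0.3223  0.0733] tilt from vert 35.0 yaw 6.4 z 0.046 0.105
   rect [79.9 69.7] 0.3 centre [ 0.5046 -0.3202  0.0753]
   G green 72 z pct [0.009 0.094 0.1   0.104 0.108] rect (array([ 480., -298.]), array([49.3, 21.4]), 86.4)
   G red 10 z pct [0.008 0.013 0.014 0.015 0.017] rect (array([ 551.9, -284.1]), array([9.2, 6.7]), 0.3)
   high pts 455 (array([ 496.7, -320.3]), array([42.5, 98.6]), 8.2) zmax 0.107
R cells n 205 mean [ 0.5806 -0.0956  0.0729] tilt from vert 34.5 yaw 3.7 z 0.044 0.102
   rect [79.9 67.4] 1.2 centre [ 0.5799 -0.0926  0.0735]
   R red 75 z pct [0.003 0.089 0.098 0.104 0.11 ] rect (array([569.6, -59.2]), array([124.4,  38.2]), 19.4)
   high pts 399 (array([571.4, -91.7]), array([42.1, 96.3]), 4.8) zmax 0.108
   GR green 626 z pct [0.004 0.008 0.01  0.017 0.093] rect (array([504.8, 100.6]), array([121.1, 101.4]), 75.9)
   high pts 113 (array([469.2, 110. ]), array([96.8,  9.8]), 76.2) zmax 0.097
   high pts 114 (array([493.1, 304. ]), array([ 9.7, 96.6]), 8.8) zmax 0.097
scene table z 0.0031327605793041113
[[-0.965 -0.001  0.263]
 [-0.263  0.001 -0.965]
 [ 0.    -1.    -0.001]]
  return _methods._mean(a, axis=axis, dtype=dtype,
  ret = um.true_divide(
seg.py:18: RuntimeWarning: Mean of empty slice.
  P=w[blue]; P=P[P[:,2]>.04]; m=np.median(P,0); u,sv,vt=np.linalg.svd(P-P.mean(0),full_matrices=False); nn=vt[2]*np.sign(vt[2,2])
Traceback (most recent call last):
  File "seg.py", line 18, in <module>
    P=w[blue]; P=P[P[:,2]>.04]; m=np.median(P,0); u,sv,vt=np.linalg.svd(P-P.mean(0),full_matrices=False); nn=vt[2]*np.sign(vt[2,2])
                                                                                                             ~~^^^
IndexError: index 2 is out of bounds for axis 0 with size 0
```

Emit:
carry_out --steps '[1, 0.8, 0.7, 0, 1, 1, 0.8, 0.7, 0, 1, 1, 0.8, 0.7, 0, 1, 1, 0.8, 0.7, 0, 1, 1, 0.8, 0.7, 0, 1, 1, 0.8, 0.7, 0, 1]'

```text
clock: 0.7
position: [0.244, -0.5327, 0.2263]
ee_rot: [-0.921, 1.578, -1.576]
force: [0.2, -0.3, -1.1]
width: 0.997
```

Emit:
carry_out --steps '[0.65, 0.8, 0.7, 0, 0.83, 0.65, 0.8, 0.7, 0, 0.83, 0.65, 0.8, 0.7, 0, 0.83, 0.65, 0.8, 0.7, 0, 0.83, 0.65, 0.8, 0.7, 0, 0.83]'

```text
clock: 1.2
position: [0.3244, -0.4624, 0.2264]
ee_rot: [-1.272, 1.107, -1.105]
force: [-0.3, -0.2, 0.1]
width: 0.659
```

Emit:
carry_out --steps '[0.65, 0.85, 0.7, 0, 0, 0.65, 0.85, 0.7, 0, 0, 0.65, 0.85, 0.7, 0, 0]'

```text
clock: 1.5
position: [0.4141, -0.3877, 0.2268]
ee_rot: [-1.268, 1.105, -1.105]
force: [1.3, -0.3, 0.3]
width: 0.651
```

Emit:
carry_out --steps '[0.65, 0.8, 0.7, -0.4, 0, 0.65, 0.8, 0.7, -0.4, 0, 0.65, 0.8, 0.7, -0.4, 0, 0.65, 0.8, 0.7, -0.4, 0]'

```text
clock: 1.9
position: [0.4903, -0.3203, 0.1855]
ee_rot: [-1.27, 1.11, -1.105]
force: [0.6, 0.1, -0.2]
width: 0.65
```

Emit:
carry_out --steps '[0.65, 0.02, 0, -0.3, 0, 0.65, 0.02, 0, -0.7, 0, 0.65, 0.02, 0, -0.7, 0]'

```text
clock: 2.2
position: [0.4867, -0.3236, 0.1127]
ee_rot: [-1.271, 1.12, -1.107]
force: [-0.4, -0.2, 0.2]
width: 0.648
```

```bash
python3 - <<'E'
from h import *
from scipy.spatial.transform import Rotation as R
o=arm.observe(); M=R.from_rotvec(o['ee_rot']).as_matrix(); print(o['position'],np.degrees(np.arctan2(M[1,2],M[0,2])),o['width'])
a=shot('scene')[0][120:220,110:240]; b=shot('top')[0][180:280,310:400]
cv2.imwrite('pics/c2.png',np.hstack([cv2.resize(x[...,::-1],(400*x.shape[1]//100,400),interpolation=cv2.INTER_CUBIC) for x in(a,b)])[:, :800])
E
```

```text
[ 0.48672154 -0.32356893  0.11267305] 7.464483441806184 0.6475662488654903
```

View pics/c2.png

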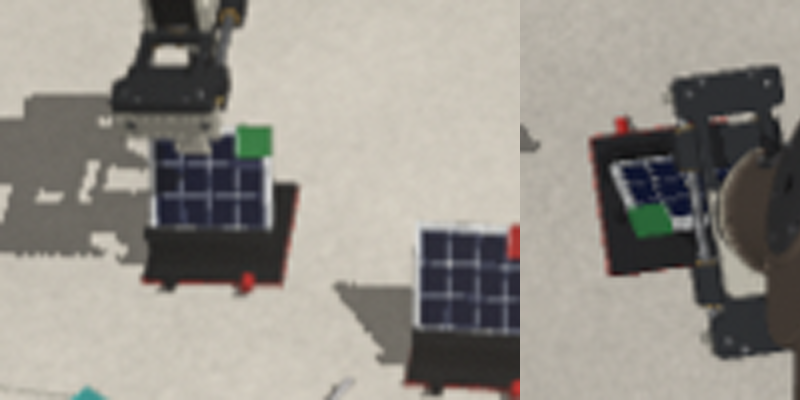

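```bash
python3 - <<'E'
from h import *
def proj(n,X):
    c=camera_info(n); p=np.array(c['R'])@np.array(X)+c['t']; f=192/np.tan(np.radians(c['fovy'])/2); return np.round([c['cx']+f*p[0]/p[2],c['cy']+f*p[1]/p[2]],1)
o=arm.observe();print(o['position'],o['dq'].round(3))
for n in('scene','top'):
    print(n,'tcp',proj(n,o['position']),'module centre',proj(n,[.502,-.3206,.0717]), 'top edge mid',proj(n,[.478,-.324,.106]))
W=world('scene');H=cv2.cvtColor(np.load('scene.npz')['im'],cv2.COLOR_RGB2HSV)
w=W[120:200,110:190]; ok=np.isfinite(w[...,0])
m=ok&(w[...,2]>.11)&(w[...,2]<.15); P=w[m]; print(len(P),P.min(0),P.max(0),np.median(P,0))
h=H[120:200,110:190]; b=ok&(h[...,0]>105)&(h[...,0]<130)&(h[...,1]>90); Q=w[b]; print('scene cells',len(Q),Q.mean(0) if len(Q) else 0)
print(cv2.mean(h[40:50,40:50].astype(np.uint8)), w[45,48])
T=np.load('top.npz');print(np.isfinite(W[...,0]).mean())
E
```

```text
[ 0.49001817 -0.32423489  0.11718672] [-0.004 -0.03  -0.015 -0.034 -0.003 -0.    -0.003]
scene tcp [159.7 150.6] module centre [161.9 163.9] top edge mid [161.4 150.6]
top tcp [356.4 231.3] module centre [351.3 227.2] top edge mid [355.5 235.4]
33 [ 0.4548713  -0.33748292  0.11027005] [ 0.53677347 -0.27312597  0.1497337 ] [ 0.53062159 -0.31398811  0.13343257]
scene cells 4 [ 0.50815921 -0.3426296   0.07399192]
(117.45, 55.54, 66.07000000000001, 0.0) [ 0.50924374 -0.33110526  0.07247925]
0.9961140950520834
```

The gripper sits over the module, about 5 mm off its predicted pixel. The front finger and body, around (170,120), hide the fingers. I lower and close gently.

Emit:
carry_out --steps '[0.65, 0, 0, -0.2, 0, 0.65, 0, 0, -0.47, 0, 0.65, 0, 0, -0.47, 0, 0.65, 0, 0, -0.47, 0]'

```text
clock: 2.7
position: [0.4917, -0.3239, 0.0717]
ee_rot: [-1.268, 1.11, -1.113]
force: [0.2, 0.1, -1.3]
width: 0.647
```

Emit:
carry_out --steps '[0.35, 0, 0, 0, 0, 0.35, 0, 0, 0, 0, 0.1, 0, 0, 0, 0, 0.1, 0, 0, 0, 0, 0.1, 0, 0, 0, 0, 0.1, 0, 0, 0, 0, 0.1, 0, 0, 0, 0]' --grip_force 8

```text
clock: 3.4
position: [0.4925, -0.3231, 0.0704]
ee_rot: [-1.268, 1.109, -1.113]
force: [4.6, 0.1, 3.3]
width: 0.331
```

Emit:
carry_out --steps '[0.05, -0.06, -0.01, 0.08, 0, 0.05, -0.12, -0.015, 0.17, 0, 0.05, -0.18, -0.025, 0.26, 0, 0.05, -0.18, -0.025, 0.26, 0]' --grip_force 12

```text
clock: 3.8
position: [0.474, -0.3257, 0.0971]
ee_rot: [-1.268, 1.109, -1.113]
force: [3.5, 0.6, 6.2]
width: 0.326
```

Emit:
carry_out --steps '[0.05, -0.06, -0.01, 0.08, 0, 0.05, -0.12, -0.015, 0.17, 0, 0.05, -0.18, -0.025, 0.26, 0, 0.05, -0.24, -0.03, 0.34, 0, 0.05, -0.24, -0.03, 0.34, 0]'

```text
clock: 4.3
position: [0.4474, -0.3291, 0.1298]
ee_rot: [-1.27, 1.114, -1.111]
force: [0.8, -0.3, -0.3]
width: 0.091
```

```bash
python3 - <<'E'
from h import *
a=shot('scene')[0][110:220,110:240]; b=shot('top')[0][180:290,310:400]
cv2.imwrite('pics/c3.png',np.hstack([cv2.resize(x[...,::-1],(400*x.shape[1]//110,400),interpolation=cv2.INTER_CUBIC) for x in(a,b)])[:, :800])
E
```

```text
(no output)
```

View pics/c3.png

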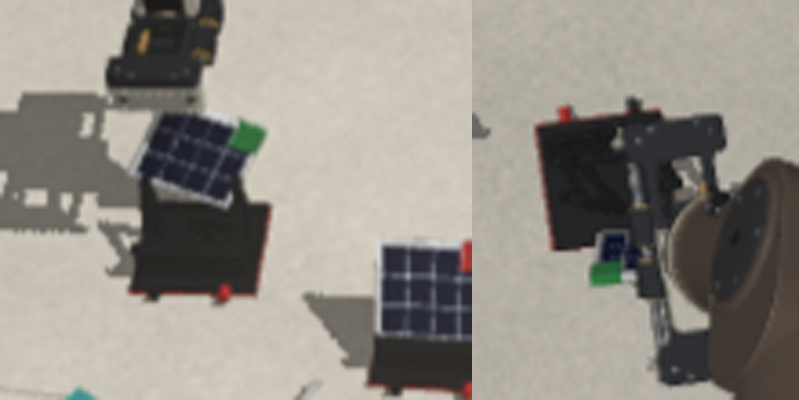

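The stand is clear and the plate is flat between the pads (8.4 mm), but it has rolled about 17° in its plane: its top edge runs from (150,108) down to (255,140). I'll move to bare table, measure it, and level it there.

Emit:
carry_out --steps '[0, -0.02, 0, 0.3, 0, 0, -0.1, 0.2, 0.5, 0, 0, -0.2, 0.5, 0.5, 0, 0, -0.3, 1, 0.5, 0, 0, -0.3, 1, 0.5, 0]' --grip_force 20

```text
clock: 4.9
position: [0.4177, -0.2226, 0.1793]
ee_rot: [-1.271, 1.109, -1.104]
force: [0.4, -0.5, -0.1]
width: 0.006
```

Emit:
carry_out --steps '[0, 0, 0.4, 0, -0.16, 0, 0, 0.8, 0, -0.3, 0, 0, 1, 0, -0.48, 0, 0, 1, 0, -0.48, 0, 0, 1, 0, -0.48]'

```text
clock: 5.4
position: [0.419, -0.1288, 0.1794]
ee_rot: [-1.086, 1.385, -1.385]
force: [0.6, 0.5, 0.1]
width: 0.008
```

```bash
cat > plate.py <<'E'
from h import *
from scipy.spatial.transform import Rotation as R
import sys
def plate(zlo=.02,lab='x',view=True,n='scene'):
    o=arm.observe(); p=o['position']; M=R.from_rotvec(o['ee_rot']).as_matrix(); ex=M[:,2]*np.sign(M[0,2]); ex[2]=0; ex/=np.linalg.norm(ex); ey=np.array([-ex[1],ex[0],0])
    im,d=shot(n); W=world(n); q=W-p; X=q@ex; Y=q@ey; Z=W[...,2]
    m=np.isfinite(X)&(abs(X)<.015)&(abs(Y)<.09)&(Z>zlo)&(Z<p[2]+.045)
    A=np.stack([Y[m],Z[m]],1).astype(np.float32)*1000
    k=cv2.connectedComponentsWithStats(m.astype(np.uint8)); i=1+np.argmax(k[2][1:,4]); m=k[1]==i
    A=np.stack([Y[m],Z[m]],1).astype(np.float32)*1000
    r=cv2.minAreaRect(A); print('tcp',p.round(4),'yaw',np.degrees(np.arctan2(ex[1],ex[0])).round(2),'w',o['width'].round(3),'f',o['force'].round(1))
    print('plate n',m.sum(),'rect (Y rel tcp, Z)',np.round(r[0],1),np.round(r[1],1),round(r[2],1),'X med',np.median(X[m]).round(4),'zmin',A[:,1].min(),'corners',cv2.boxPoints(r).round(0).tolist())
    v,u=np.where(m); v0,u0=max(int(v.mean())-55,0),max(int(u.mean())-70,0)
    c=im[v0:v0+110,u0:u0+140,::-1]; cv2.imwrite(f'pics/{lab}.png',cv2.resize(c,None,fx=4,fy=4,interpolation=cv2.INTER_CUBIC))
if __name__=='__main__': plate(lab=sys.argv[1])
E
python3 plate.py p1
```

```text
Traceback (most recent call last):
  File "plate.py", line 15, in <module>
    if __name__=='__main__': plate(lab=sys.argv[1])
                             ~~~~~^^^^^^^^^^^^^^^^^
  File "plate.py", line 11, in plate
    r=cv2.minAreaRect(A); print('tcp',p.round(4),'yaw',np.degrees(np.arctan2(ex[1],ex[0])).round(2),'w',o['width'].round(3),'f',o['force'].round(1))
                                                                                                        ^^^^^^^^^^^^^^^^
AttributeError: 'float' object has no attribute 'round'
```

The gripper is fully shut (0.6%), so the module slipped out. I need to look.

```bash
python3 - <<'E'
from h import *
a=shot('scene')[0][110:230,100:280]; b=shot('top')[0][170:290,250:400]
cv2.imwrite('pics/c4.png',np.hstack([cv2.resize(x[...,::-1],None,fx=2.4,fy=2.4,interpolation=cv2.INTER_CUBIC) for x in(a,b)]))
E
```

```text
(no output)
```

View pics/c4.png

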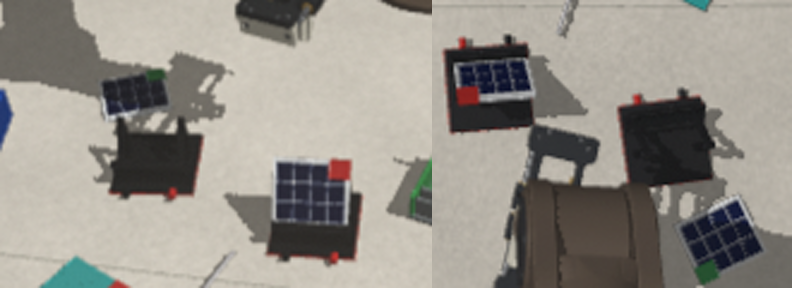

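The green module lies behind its stand: scene crop (135,95), top crop (720,240). I fit its plane.

```bash
cat > flat.py <<'E'
from h import *
def fit(n,box):
    W=world(n); im=np.load(f'{n}.npz')['im']; H=cv2.cvtColor(im,cv2.COLOR_RGB2HSV).astype(int)
    a,b,c,d=box; w=W[b:d,a:c];h=H[b:d,a:c];ok=np.isfinite(w[...,0])
    cells=ok&(h[...,0]>100)&(h[...,0]<135)&(h[...,1]>70)&(w[...,2]<.2)
    P=w[cells]; 
    if len(P)<20: print(n,'few',len(P)); return
    m=np.median(P,0); nn=np.linalg.svd(P-m,full_matrices=False)[2][2]; nn*=np.sign(nn[2])
    al=ok&(abs((w-m)@nn)<.006)&(np.linalg.norm(w-m,axis=-1)<.085)&((w[...,2]>.005))
    k=cv2.connectedComponentsWithStats(al.astype(np.uint8)); al=k[1]==1+np.argmax(k[2][1:,4])
    P=w[al]; m=P.mean(0); nn=np.linalg.svd(P-m,full_matrices=False)[2][2]; nn*=np.sign(nn[2])
    e1=np.cross(nn,[1,0,0]); e1/=np.linalg.norm(e1); e2=np.cross(nn,e1); q=(P-m)@np.stack([e1,e2]).T*1000
    r=cv2.minAreaRect(q.astype(np.float32)); B=m+cv2.boxPoints(r)/1000@np.stack([e1,e2])
    print(n,'normal',nn.round(3),'n',len(P),'rect',np.round(r[1],1),'z range',P[:,2].min().round(3),P[:,2].max().round(3)); print(B.round(4),'centre',B.mean(0).round(4))
    g=ok&(h[...,0]>45)&(h[...,0]<80)&(h[...,1]>110)&(w[...,2]<.2); G=w[g]; print('tag',len(G),np.median(G,0).round(4))
if __name__=='__main__':
    fit('scene',(138,135,178,162)); fit('top',(345,245,395,292))
E
python3 flat.py
```

```text
scene normal [-0.076 -0.025  0.997] n 210 rect [101.9  56.5] z range 0.005 0.017
[[ 0.3766 -0.4376  0.0078]
 [ 0.4303 -0.4207  0.0123]
 [ 0.3997 -0.3235  0.0124]
 [ 0.3459 -0.3405  0.0079]] centre [ 0.3881 -0.3806  0.0101]
tag 0 [nan nan nan]
top normal [ 0.007 -0.005  1.   ] n 724 rect [103.8  90.1] z range 0.005 0.014
[[ 0.351  -0.4569  0.0086]
 [ 0.4319 -0.4172  0.0083]
 [ 0.3863 -0.324   0.0091]
 [ 0.3053 -0.3636  0.0094]] centre [ 0.3686 -0.3904  0.0088]
tag 54 [ 0.3285 -0.3703  0.0094]
  return _methods._mean(a, axis=axis, dtype=dtype,
  ret = um.true_divide(
```

```bash
python3 - <<'E'
from h import *
z=np.load('top.npz'); W=world('top'); im=z['im']; g=cv2.cvtColor(im,cv2.COLOR_RGB2HSV).astype(int)
w=W[240:292,340:398]; 
for t in(.004,.006,.0075):
    m=(w[...,2]>t)&(w[...,2]<.02); k=cv2.connectedComponentsWithStats(m.astype(np.uint8)); m=k[1]==1+np.argmax(k[2][1:,4])
    r=cv2.minAreaRect((w[m][:,:2]*1000).astype(np.float32)); print(t,m.sum(),np.round(r[0],1),np.round(r[1],1),round(r[2],1), 'area-mm2',m.sum()*(1.33/440.4*1000)**2, 'centroid',(w[m].mean(0)*1000).round(1))
h=g[240:292,340:398]; m=((h[...,0]>105)&(h[...,0]<130)&(h[...,1]>90)&(w[...,2]<.02)); r=cv2.minAreaRect((w[m][:,:2]*1000).astype(np.float32)); print('cells',np.round(r[0],1),np.round(r[1],1),round(r[2],1))
o=arm.observe(); print(o['joints'].round(3),o['position'])
E
```

```text
0.004 808 [ 370.5 -389.9] [101.3 103.6] 24.8 area-mm2 7369.194547768895 centroid [ 371.1 -389.9    8.6]
0.006 672 [ 367.8 -389.4] [ 90.4 100.5] 25.1 area-mm2 6128.835069431557 centroid [ 370.6 -389.2    9.4]
0.0075 520 [ 371.4 -389.7] [84.2 96.4] 25.1 area-mm2 4742.550946583942 centroid [ 369.7 -388.4   10.1]
cells [ 370.8 -391.7] [69.4 80.5] 25.9
[ 0.56   0.224 -0.445  2.038  0.122  0.905 -0.196] [ 0.41900927 -0.12980569  0.17943551]
```

Emit:
carry_out --steps '[1, -0.1, -0.3, 0, -0.17, 1, -0.1, -0.6, 0, -0.34, 1, -0.1, -1, 0, -0.51, 1, -0.1, -1, 0, -0.68, 1, -0.1, -1, 0, -0.85, 1, -0.1, -1, 0, -1, 1, -0.1, -1, 0, -1]'

```text
clock: 6.25
position: [0.4088, -0.2296, 0.1795]
ee_rot: [-0.529, 1.918, -1.918]
force: [0.1, -0.6, -0.1]
width: 0.564
```

Emit:
carry_out --steps '[1, -0.1, -0.3, 0, -0.17, 1, -0.1, -0.6, 0, -0.34, 1, -0.1, -1, 0, -0.51, 1, -0.1, -1, 0, -0.68, 1, -0.1, -1, 0, -0.85, 1, -0.1, -1, 0, -1, 1, -0.1, -1, 0, -1]'

```text
clock: 6.95
position: [0.3988, -0.3291, 0.1795]
ee_rot: [-0.255, -2.092, 2.092]
force: [-0.7, 0.6, -0.1]
width: 1.002
```

Emit:
carry_out --steps '[1, -0.12, -0.3, 0, -0.17, 1, -0.12, -0.6, 0, -0.34, 1, -0.12, -0.93, 0, -0.51, 1, -0.12, -0.93, 0, -0.68, 1, -0.12, -0.93, 0, -0.85, 1, -0.12, -0.93, 0, -1, 1, -0.12, -0.93, 0, -1, 1, -0.12, -0.93, 0, -1]'

```text
clock: 7.75
position: [0.387, -0.4216, 0.1796]
ee_rot: [-0.898, -1.6, 1.6]
force: [-0.4, -0.2, -0.9]
width: 0.999
```

Emit:
carry_out --steps '[1, 0, 0, -0.5, -0.12, 1, 0, 0, -1, -0.12, 1, 0, 0, -1, -0.12, 1, 0, 0, -1, -0.12, 1, 0, 0, -1, -0.12]'

```text
clock: 8.25
position: [0.3883, -0.4229, 0.0822]
ee_rot: [-0.966, -1.531, 1.532]
force: [1.1, -0.5, 0.3]
width: 1.003
```

```bash
cat > st.py <<'E'
from h import *
from scipy.spatial.transform import Rotation as R
o=arm.observe(); M=R.from_rotvec(o['ee_rot']).as_matrix(); print(o['clock'],o['position'].round(4),'jaw',np.degrees(np.arctan2(M[1,2],M[0,2])).round(2),'w',round(o['width'],3),'f',o['force'].round(1),'j',o['joints'].round(2))
E
python3 st.py
```

```text
8.25 [ 0.3883 -0.4229  0.0822] jaw -154.33 w 1.003 f [ 1.1 -0.5  0.3] j [ 0.62  0.51  0.16  1.87 -0.12  0.77 -1.85]
```

Emit:
carry_out --steps '[1, -0.01, 0, -0.3, 0, 1, -0.01, 0, -0.55, 0, 1, -0.01, 0, -0.55, 0, 1, -0.01, 0, -0.55, 0]'

```text
clock: 8.65
position: [0.387, -0.4225, 0.0267]
ee_rot: [-0.966, -1.531, 1.531]
force: [-0.1, -0.2, 0.1]
width: 1.0
```

```bash
python3 st.py
```

```text
8.65 [ 0.387  -0.4225  0.0267] jaw -154.39 w 1.0 f [-0.1 -0.2  0.1] j [ 0.63  0.59  0.15  1.91 -0.13  0.65 -1.83]
```

Emit:
carry_out --steps '[1, -0.01, 0, -0.1, 0, 1, -0.01, 0, -0.16, 0, 1, -0.01, 0, -0.16, 0]'

```text
clock: 8.95
position: [0.385, -0.4214, 0.0085]
ee_rot: [-0.963, -1.53, 1.53]
force: [0.4, 0.4, -0.1]
width: 1.0
```

Emit:
carry_out --steps '[1, 0, 0, -0.04, 0, 1, 0, 0, -0.08, 0, 1, 0, 0, -0.08, 0]'

```text
clock: 9.25
position: [0.3852, -0.4216, 0.0005]
ee_rot: [-0.964, -1.53, 1.53]
force: [-0.6, -0.4, -0.9]
width: 1.002
```

```bash
python3 st.py
```

```text
9.25 [ 0.3852 -0.4216  0.0005] jaw -154.43 w 1.002 f [-0.6 -0.4 -0.9] j [ 0.64  0.63  0.14  1.92 -0.14  0.6  -1.83]
```

Straddling the plate at z of about 1 mm, no contact force. I grip across its 84 mm side.

Emit:
carry_out --steps '[0.7, 0, 0, 0.01, 0, 0.7, 0, 0, 0.01, 0, 0.7, 0, 0, 0.01, 0, 0.7, 0, 0, 0.01, 0]' --grip_force 8

```text
clock: 9.65
position: [0.3852, -0.4216, 0.0018]
ee_rot: [-0.964, -1.53, 1.53]
force: [0.5, -0.4, -0.3]
width: 0.916
```

Emit:
carry_out --steps '[0.7, 0, 0, 0.15, 0, 0.7, 0, 0, 0.3, 0, 0.7, 0, 0, 0.3, 0]'

```text
clock: 9.95
position: [0.386, -0.4225, 0.0332]
ee_rot: [-0.967, -1.53, 1.531]
force: [-0.1, -0.4, -1.5]
width: 0.916
```

```bash
python3 st.py; python3 - <<'E'
from h import *
shot('top'); W=world('top'); shot('scene')
w=W[235:300,330:405]; m=(w[...,2]>.006)&(w[...,2]<.06)&(np.hypot(w[...,0]-.371,w[...,1]+.39)<.075)
P=w[m]; v=np.array([-.43,.9026]); t=(P[:,:2]-[.371,-.39])@v*1000
for a in range(-60,60,10):
    s=(t>=a)&(t<a+10)
    if s.sum()>3: print(a,s.sum(),(np.median(P[s,2])*1000).round(1))
E
```

```text
9.95 [ 0.386  -0.4225  0.0332] jaw -154.43 w 0.916 f [-0.1 -0.4 -1.5] j [ 0.63  0.58  0.15  1.91 -0.13  0.66 -1.83]
-40 15 39.2
-30 17 33.5
-20 91 33.9
-10 94 31.1
0 104 28.9
10 94 25.1
20 94 23.9
30 94 21.0
40 43 18.9
50 4 6.5
```

Emit:
carry_out --steps '[0.7, 0, 0, 0.1, 0, 0.7, 0, 0, 0.3, 0, 0.7, 0, 0, 0.5, 0, 0.7, 0, 0, 0.7, 0, 0.7, 0, 0, 0.8, 0, 0.7, 0, 0, 0.8, 0]' --grip_force 4

```text
clock: 10.65
position: [0.3857, -0.4221, 0.1129]
ee_rot: [-0.966, -1.53, 1.531]
force: [-0.1, -0.1, -1.3]
width: 0.91
```

```bash
cat > sl.py <<'E'
from h import *
import subprocess; subprocess.run(['python3','st.py'])
from scipy.spatial.transform import Rotation as R
o=arm.observe(); M=R.from_rotvec(o['ee_rot']).as_matrix(); p=o['position']
j=M[:,2]; c=np.array([-j[1],j[0],0])  # thickness-ish dir when hanging
for n in('top','scene'):
    shot(n); W=world(n); q=W-p; J=q@j; C=q@c
    m=np.isfinite(J)&(abs(J)<.036)&(abs(C)<.11)&(W[...,2]<p[2]+.02)&(W[...,2]>.012)
    print(n,m.sum())
    for a in range(-110,110,10):
        s=m&(C*1000>=a)&(C*1000<a+10)
        if s.sum()>3: print('  c',a,s.sum(),'z',(np.percentile(W[s][:,2],[5,50,95])*1000).round(0))
E
python3 sl.py
```

```text
10.65 [ 0.3857 -0.4221  0.1129] jaw -154.42 w 0.91 f [-0.1 -0.1 -1.3] j [ 0.61  0.47  0.18  1.85 -0.11  0.83 -1.86]
this script no longer has the robotException ignored in: <_io.TextIOWrapper mode='rw' encoding='UTF-8'>
Traceback (most recent call last):
BrokenPipeError: [Errno 32] Broken pipe
```

```bash
sed -i '/^import subprocess/d' sl.py; sed -i "s/^j=M/print(p.round(4),o['width'],o['force'].round(1)); j=M/" sl.py; python3 sl.py
```

```text
[ 0.3857 -0.4221  0.1129] 0.9098940089120409 [-0.1 -0.1 -1.3]
top 82
  c -10 64 z [30. 45. 66.]
  c 0 18 z [ 57.  98. 105.]
scene 11
  c -10 10 z [40. 50. 91.]
```

The plate now hangs almost vertically on its short edge. My plan is to stand it temporarily in the green slot, regrip it across its thickness near its upper edge, and let it swing level.

Emit:
carry_out --steps '[0.7, 0, 0, 0.3, 0, 0.7, 0, 0, 0.7, 0, 0.7, 0.05, 0.1, 1, 0.1, 0.7, 0.1, 0.3, 1, 0.2, 0.7, 0.2, 0.6, 1, 0.4, 0.7, 0.2, 0.8, 1, 0.5, 0.7, 0.2, 1, 1, 0.55]' --grip_force 7

```text
clock: 11.45
position: [0.4048, -0.32, 0.2105]
ee_rot: [-0.652, -1.822, 1.821]
force: [0.2, -0.4, -1.0]
width: 0.912
```

Emit:
carry_out --steps '[0.7, 0.1, 0.3, 0.1, 0.15, 0.7, 0.2, 0.6, 0.2, 0.3, 0.7, 0.3, 0.9, 0.2, 0.45, 0.7, 0.3, 1, 0.2, 0.56]'

```text
clock: 11.85
position: [0.4362, -0.2179, 0.2313]
ee_rot: [-0.258, -2.092, 2.089]
force: [0.6, -0.9, -2.1]
width: 0.911
```

Emit:
carry_out --steps '[0.7, 0.1, 0.3, 0, 0, 0.7, 0.2, 0.6, 0, 0, 0.7, 0.3, 0.9, 0, 0, 0.7, 0.4, 1, 0, 0]'

```text
clock: 12.25
position: [0.475, -0.1182, 0.231]
ee_rot: [-0.261, -2.089, 2.086]
force: [-0.7, -0.6, -2.2]
width: 0.913
```

Emit:
carry_out --steps '[0.7, 0.1, 0.3, 0, 0, 0.7, 0.2, 0.6, 0, 0, 0.7, 0.3, 0.9, 0, 0, 0.7, 0.35, 1, 0, 0]'

```text
clock: 12.65
position: [0.5106, -0.0185, 0.2311]
ee_rot: [-0.262, -2.089, 2.087]
force: [1.2, -0.3, -2.0]
width: 0.912
```

Emit:
carry_out --steps '[0.7, 0.1, 0.3, 0, 0, 0.7, 0.2, 0.6, 0, 0, 0.7, 0.3, 0.9, 0, 0, 0.7, 0.32, 1, 0, 0, 0.7, 0.32, 1, 0, 0, 0.7, 0.32, 1, 0, 0]'

```text
clock: 13.25
position: [0.5419, 0.0766, 0.2312]
ee_rot: [-0.266, -2.084, 2.087]
force: [-1.1, -1.0, -1.0]
width: 0.908
```

```bash
python3 st.py;  python3 sl.py
```

```text
13.25 [0.5419 0.0766 0.2312] jaw -104.57 w 0.908 f [-1.1 -1.  -1. ] j [-0.07  0.32 -0.22  1.74  0.08  1.09 -2.14]
[0.5419 0.0766 0.2312] 0.9075952612243926 [-1.1 -1.  -1. ]
top 0
scene 1259
  c -90 9 z [35. 86. 94.]
  c -80 188 z [24. 51. 90.]
  c -70 133 z [13. 27. 42.]
  c -60 11 z [12. 13. 16.]
  c -50 16 z [12. 14. 16.]
  c -20 75 z [22. 32. 41.]
  c -10 32 z [26. 36. 42.]
  c 0 631 z [ 21. 181. 243.]
  c 10 161 z [ 18. 224. 245.]
```

```bash
cat > hang.py <<'E'
from h import *
from scipy.spatial.transform import Rotation as R
import sys
o=arm.observe(); p=o['position']; M=R.from_rotvec(o['ee_rot']).as_matrix(); j=M[:,2]; c=np.array([-j[1],j[0],0])
shot('scene'); W=world('scene'); q=W-p; J=q@j*1000; C=q@c*1000; Z=W[...,2]*1000; zt=p[2]*1000
m=np.isfinite(J)&(abs(J)<50)&(abs(C)<30)&(Z>max(50,zt-95))&(Z<zt-12)
k=cv2.connectedComponentsWithStats(m.astype(np.uint8)); m=k[1]==1+np.argmax(k[2][1:,4])
a=np.polyfit(Z[m],C[m],1); print(p.round(4),'jaw',np.degrees(np.arctan2(j[1],j[0])).round(2),'w',round(o['width'],3),o['force'].round(1)); print('n',m.sum(),'tilt deg',np.degrees(np.arctan(a[0])).round(1),'C at top/bottom',np.polyval(a,[zt,zt-83]).round(1),'J',J[m].min().round(1),J[m].max().round(1),'z',Z[m].min().round(1),Z[m].max().round(1),'resid',np.std(C[m]-np.polyval(a,Z[m])).round(2))
E
python3 hang.py
```

```text
[0.542  0.0763 0.2315] jaw -104.63 w 0.912 [ 0.1  0.3 -0.6]
n 507 tilt deg 2.9 C at top/bottom [9.7 5.5] J -42.6 42.7 z 146.2 219.5 resid 1.97
```

```bash
cat > slot.py <<'E'
from h import *
import sys
def slot(n,cen,yaw):
    W=world(n); a=np.radians(yaw); ex=np.array([np.cos(a),np.sin(a)]); ey=np.array([-ex[1],ex[0]])
    q=W[...,:2]-np.array(cen); X=q@ex*1000; Y=q@ey*1000; Z=W[...,2]*1000
    m=np.isfinite(X)&(abs(Y)<48)&(Z<50)&(abs(X)<30)
    print(n,'X bins: n, z50, z90')
    for b in range(-28,28,2):
        s=m&(X>=b)&(X<b+2)
        if s.sum()>2: print(b,s.sum(),np.percentile(Z[s],[50,90]).round(0),end=' | ')
    print()
G=((.5429,.0930),-14.3); Rr=((.5674,.3193),8.7)
if __name__=='__main__':
    print('green');slot('scene',*G)
    print('red');slot('scene',*Rr); slot('top',*Rr)
E
python3 slot.py
```

```text
green
scene X bins: n, z50, z90
-16 3 [36. 37.] | -14 8 [37. 39.] | -12 22 [33. 40.] | -10 48 [33. 40.] | -8 45 [33. 41.] | -6 16 [31. 43.] | 4 3 [37. 38.] | 6 20 [37. 39.] | 8 71 [24. 37.] | 10 87 [20. 39.] | 12 65 [24. 41.] | 14 37 [ 9. 35.] | 16 36 [ 6. 11.] | 18 24 [ 3. 13.] | 20 21 [2. 9.] | 22 17 [1. 5.] | 24 15 [2. 4.] | 26 19 [1. 3.] | 
red
scene X bins: n, z50, z90
-14 7 [38. 39.] | -12 19 [28. 39.] | -10 45 [33. 39.] | -8 47 [35. 40.] | -6 20 [34. 42.] | 4 6 [36. 37.] | 6 26 [37. 40.] | 8 51 [28. 41.] | 10 82 [24. 39.] | 12 90 [22. 37.] | 14 55 [11. 35.] | 16 39 [ 4. 13.] | 18 24 [ 3. 11.] | 20 15 [3. 8.] | 22 21 [2. 3.] | 24 11 [-0.  3.] | 26 23 [2. 3.] | 
top X bins: n, z50, z90
-28 19 [ 8. 12.] | -26 20 [ 8. 12.] | -24 18 [10. 14.] | -22 20 [ 7. 11.] | -20 21 [ 9. 11.] | -18 17 [ 7. 11.] | -16 17 [ 7. 12.] | -14 23 [ 8. 23.] | -12 39 [35. 38.] | -10 21 [37. 40.] | -8 11 [37. 40.] | -6 4 [8. 8.] | -4 20 [ 6. 11.] | -2 19 [ 7. 10.] | 0 20 [ 8. 11.] | 2 22 [ 7. 11.] | 4 18 [ 8. 12.] | 6 45 [19. 38.] | 8 21 [37. 41.] | 10 20 [37. 41.] | 14 12 [ 9. 13.] | 16 13 [ 7. 10.] | 18 19 [0. 4.] | 20 18 [-0.  3.] | 22 18 [-0.  2.] | 24 19 [-1.  2.] | 26 20 [-1.  3.] |
```

Emit:
carry_out --steps '[0.7, 0, 0.1, -0.2, 0, 0.7, 0, 0.17, -0.5, 0, 0.7, 0, 0.17, -0.8, 0, 0.7, 0, 0.17, -0.95, 0, 0.7, 0, 0.17, -0.95, 0, 0.7, 0, 0.17, -0.95, 0]'

```text
clock: 14.0
position: [0.5424, 0.0947, 0.1373]
ee_rot: [-0.267, -2.086, 2.087]
force: [0.6, 0.0, -0.9]
width: 0.913
```

```bash
python3 hang.py
```

```text
[0.5424 0.0947 0.1373] jaw -104.54 w 0.913 [ 0.6  0.  -0.9]
n 435 tilt deg 3.0 C at top/bottom [9.7 5.4] J -43.0 43.2 z 50.1 125.1 resid 2.01
```

Emit:
carry_out --steps '[0.7, 0, 0, -0.1, 0, 0.7, 0, 0, -0.2, 0, 0.7, 0, 0, -0.25, 0, 0.7, 0, 0, -0.25, 0]'

```text
clock: 14.45
position: [0.5415, 0.0952, 0.1107]
ee_rot: [-0.263, -2.085, 2.087]
force: [-0.4, -0.5, -1.4]
width: 0.916
```

```bash
python3 hang.py; python3 st.py
```

```text
[0.5415 0.0952 0.1107] jaw -104.47 w 0.916 [-0.4 -0.5 -1.4]
n 297 tilt deg 3.0 C at top/bottom [9.7 5.4] J -42.8 42.1 z 50.0 98.6 resid 1.99
14.5 [0.5418 0.0954 0.1112] jaw -104.47 w 0.913 f [ 0.2  0.4 -1.2] j [-0.11  0.45 -0.22  1.88  0.13  0.83 -2.22]
```

Emit:
carry_out --steps '[0.7, 0, 0, -0.08, 0, 0.7, 0, 0, -0.16, 0, 0.7, 0, 0, -0.2, 0, 0.7, 0, 0, -0.23, 0, 0.7, 0, 0, -0.23, 0]'

```text
clock: 15.0
position: [0.5428, 0.0952, 0.0888]
ee_rot: [-0.266, -2.087, 2.087]
force: [0.4, -0.9, 2.0]
width: 0.91
```

The plate touches the slot floor. I release it, raise the hand and spin 90° for the regrip.

Emit:
carry_out --steps '[1, 0, 0, 0, 0, 1, 0, 0, 0, 0, 1, 0, 0, 0, 0, 1, 0, 0, 0.2, 0, 1, 0, 0, 0.5, 0, 1, 0, 0, 0.9, 0, 1, 0, 0, 1, 0]'

```text
clock: 15.7
position: [0.544, 0.0962, 0.1927]
ee_rot: [-0.271, -2.092, 2.087]
force: [0.4, 0.6, 0.1]
width: 0.996
```

Emit:
carry_out --steps '[0.6, 0, 0, 0, 0.17, 0.6, 0, 0, 0, 0.34, 0.6, 0, 0, 0, 0.51, 0.6, 0, 0, 0, 0.68, 0.6, 0, 0, 0, 0.85, 0.6, 0, 0, 0, 1]'

```text
clock: 16.3
position: [0.5419, 0.0954, 0.1883]
ee_rot: [-0.53, 1.918, -1.918]
force: [0.3, 0.6, -0.1]
width: 0.604
```

Emit:
carry_out --steps '[0.6, 0, 0, 0, 0.17, 0.6, 0, 0, 0, 0.34, 0.6, 0, 0, 0, 0.51, 0.6, 0, 0, 0, 0.68, 0.6, 0, 0, 0, 0.85, 0.6, 0, 0, 0, 1, 0.6, 0, 0, 0, 1]'

```text
clock: 17.0
position: [0.5419, 0.0953, 0.1882]
ee_rot: [-1.08, 1.392, -1.391]
force: [0.3, -0.1, 0.1]
width: 0.599
```

```bash
python3 - <<'E'
from h import *
from scipy.spatial.transform import Rotation as R
o=arm.observe(); M=R.from_rotvec(o['ee_rot']).as_matrix(); print(o['position'].round(4),np.degrees(np.arctan2(M[1,2],M[0,2])).round(1),o['width'])
im,d=shot('scene'); W=world('scene'); a=np.radians(-14.3); ex=np.array([np.cos(a),np.sin(a)]); ey=np.array([-ex[1],ex[0]]); q=(W[...,:2]-[.5429,.093]); X=q@ex*1000;Y=q@ey*1000;Z=W[...,2]*1000
m=np.isfinite(X)&(abs(X)<20)&(abs(Y)<60)&(Z>48)&(Z<125)
k=cv2.connectedComponentsWithStats(m.astype(np.uint8)); m=k[1]==1+np.argmax(k[2][1:,4])
f=np.polyfit(Z[m],X[m],1); print(m.sum(),'Y',Y[m].min(),Y[m].max(),'Z',Z[m].max(),'tilt',np.degrees(np.arctan(f[0])),'X at z=40,104',np.polyval(f,[40,104]))
cv2.imwrite('pics/c5.png',cv2.resize(im[110:230,220:380,::-1],None,fx=3.5,fy=3.5,interpolation=cv2.INTER_CUBIC))
E
```

```text
[0.5419 0.0953 0.1882] -14.4 0.5990417580915985
432 Y -40.42815520710414 44.01000110963793 Z 110.58793126759386 tilt -4.0327017541256795 X at z=40,104 [ 3.22949893 -1.28252533]
```

View pics/c5.png

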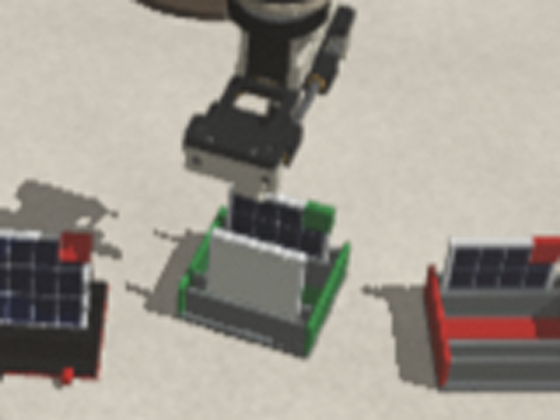

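The plate stands in the slot on its short edge with its white back to the camera (around (255,275)). Its upper edge is on the left (-y) side, so I grip across the thickness near that edge.

Emit:
carry_out --steps '[0.5, -0.04, -0.15, 0, 0, 0.5, -0.07, -0.29, -0.2, 0, 0.5, -0.07, -0.29, -0.5, 0, 0.5, -0.07, -0.29, -0.9, 0, 0.5, -0.07, -0.29, -0.95, 0, 0.5, -0.07, -0.29, -0.95, 0]'

```text
clock: 17.65
position: [0.5343, 0.0657, 0.0934]
ee_rot: [-1.08, 1.395, -1.394]
force: [0.6, -0.2, -0.2]
width: 0.499
```

Emit:
carry_out --steps '[0.5, 0, 0, -0.2, 0, 0.5, 0, 0, -0.4, 0, 0.5, 0, 0, -0.48, 0, 0.5, 0, 0, -0.48, 0, 0.5, 0, 0, -0.48, 0]'

```text
clock: 18.15
position: [0.536, 0.0667, 0.0471]
ee_rot: [-1.077, 1.392, -1.393]
force: [0.5, -0.2, 1.6]
width: 0.499
```

```bash
python3 st.py
```

```text
18.15 [0.536  0.0667 0.0471] jaw -14.49 w 0.499 f [ 0.5 -0.2  1.6] j [ 0.13  0.57 -0.49  1.94  0.39  0.73 -0.84]
```

Emit:
carry_out --steps '[0.2, 0, 0, 0, 0, 0, 0, 0, 0, 0, 0, 0, 0, 0, 0, 0, 0, 0, 0, 0, 0, 0, 0, 0, 0, 0, 0, 0, 0, 0, 0, 0, 0, 0, 0]' --grip_force 20

```text
clock: 18.85
position: [0.5352, 0.0664, 0.0458]
ee_rot: [-1.079, 1.393, -1.393]
force: [-0.2, -0.1, 2.0]
width: 0.086
```

Emit:
carry_out --steps '[0, 0, 0, 0.15, 0, 0, 0, 0, 0.4, 0, 0, 0, 0, 0.7, 0, 0, 0, 0, 1, 0, 0, 0, 0, 1, 0]'

```text
clock: 19.35
position: [0.5373, 0.0673, 0.1493]
ee_rot: [-1.073, 1.389, -1.394]
force: [0.2, -0.1, -1.7]
width: 0.085
```

```bash
sed -i "s/o\['width'\].round(3)/round(o['width'],3)/" plate.py; python3 plate.py p2
```

```text
tcp [0.5373 0.0673 0.1493] yaw -14.47 w 0.085 f [ 0.2 -0.1 -1.7]
plate n 434 rect (Y rel tcp, Z) [ 30.3 152.8] [85.  82.4] 0.4 X med 0.0028 zmin 111.45185 corners [[-13.0, 194.0], [-12.0, 111.0], [73.0, 112.0], [73.0, 194.0]]
```

Emit:
carry_out --steps '[0, -0.1, -0.2, 0.2, 0, 0, -0.3, -0.5, 0.2, 0.15, 0, -0.5, -0.8, 0.2, 0.3, 0, -0.6, -1, 0.2, 0.45, 0, -0.6, -1, 0.2, 0.62, 0, -0.6, -1, 0.2, 0.8, 0, -0.6, -1, 0.2, 1]'

```text
clock: 20.1
position: [0.4742, -0.034, 0.1645]
ee_rot: [-1.416, 0.811, -0.809]
force: [-0.9, 0.4, -0.9]
width: 0.085
```

Emit:
carry_out --steps '[0, -0.1, -0.2, 0, 0.16, 0, -0.3, -0.5, 0, 0.32, 0, -0.5, -0.8, 0, 0.48, 0, -0.55, -0.9, 0, 0.64, 0, -0.55, -0.9, 0, 0.8, 0, -0.55, -0.9, 0, 1, 0, -0.55, -0.9, 0, 1]'

```text
clock: 20.8
position: [0.4193, -0.1238, 0.1647]
ee_rot: [-1.56, 0.204, -0.201]
force: [0.7, -0.6, -1.4]
width: 0.083
```

Emit:
carry_out --steps '[0, 0, 0, -0.3, 0, 0, 0, 0, -0.5, 0, 0, 0, 0, -0.6, 0, 0, 0, 0, -0.6, 0]'

```text
clock: 21.2
position: [0.4191, -0.1231, 0.1045]
ee_rot: [-1.56, 0.207, -0.203]
force: [-0.2, 0.3, -1.0]
width: 0.086
```

```bash
python3 st.py
```

```text
21.2 [ 0.4191 -0.1231  0.1045] jaw 75.04 w 0.086 f [-0.2  0.3 -1. ] j [ 0.85  0.43 -0.87  2.11  0.46  0.8   1.  ]
```

Emit:
carry_out --steps '[0, 0, 0, 0, 0, 0, 0, 0, 0, 0, 0, 0, 0, 0, 0, 0, 0, 0, 0, 0]' --grip_force 5

```text
clock: 21.6
position: [0.4205, -0.1237, 0.1063]
ee_rot: [-1.561, 0.203, -0.205]
force: [0.3, -0.2, -1.3]
width: 0.085
```

```bash
cat > side.py <<'E'
from h import *
from scipy.spatial.transform import Rotation as R
o=arm.observe(); M=R.from_rotvec(o['ee_rot']).as_matrix(); p=o['position']; j=M[:,2]; c=np.array([-j[1],j[0],0])
print(p.round(4),'w',round(o['width'],3),o['force'].round(1))
for n in('top','scene'):
    shot(n); W=world(n); q=W-p; J=q@j*1000; C=q@c*1000; Z=W[...,2]*1000
    m=np.isfinite(J)&(abs(J)<16)&(abs(C)<110)&(Z<p[2]*1000+60)&(Z>6)
    print(n,[(a,int(s.sum()),np.percentile(Z[s],[2,98]).round(0).tolist()) for a in range(-100,100,10) if (s:=m&(C>=a)&(C<a+10)).sum()>2])
E
python3 side.py
```

```text
[ 0.4205 -0.1237  0.1063] w 0.085 [ 0.3 -0.2 -1.3]
top [(60, 6, [13.0, 150.0])]
scene [(-20, 58, [71.0, 156.0]), (-10, 81, [69.0, 160.0]), (0, 9, [17.0, 97.0]), (10, 8, [70.0, 89.0]), (20, 7, [69.0, 89.0]), (30, 4, [11.0, 84.0]), (40, 6, [13.0, 88.0]), (50, 15, [73.0, 111.0]), (60, 9, [6.0, 110.0]), (70, 3, [9.0, 76.0])]
```

Emit:
carry_out --steps '[0, 0, 0, 0, 0, 0, 0, 0, 0, 0, 0, 0, 0, 0, 0, 0, 0, 0, 0, 0]' --grip_force 3

```text
clock: 22.1
position: [0.4201, -0.1236, 0.1057]
ee_rot: [-1.561, 0.204, -0.204]
force: [-0.4, 0.0, -1.2]
width: 0.086
```

```bash
python3 side.py
```

```text
[ 0.4201 -0.1236  0.1057] w 0.086 [-0.4  0.  -1.2]
top [(60, 3, [74.0, 157.0]), (70, 3, [89.0, 156.0])]
scene [(-20, 66, [72.0, 161.0]), (-10, 75, [73.0, 160.0]), (0, 9, [74.0, 97.0]), (10, 7, [14.0, 91.0]), (20, 6, [13.0, 84.0]), (30, 8, [9.0, 87.0]), (40, 8, [16.0, 99.0]), (50, 9, [76.0, 102.0]), (60, 10, [6.0, 105.0]), (70, 3, [6.0, 102.0])]
```

The pads hold too much torsion for gravity to swing the plate, even at 3 N. Instead I'll roll it 90° in its plane over the top edge of the green rack's fixed end wall, with a light grip.

Emit:
carry_out --steps '[0, 0, 0, 0.3, -0.05, 0, 0, 0, 0.5, -0.15, 0, 0, 0, 0.6, -0.32, 0, 0, 0, 0.65, -0.48, 0, 0, 0, 0.65, -0.64, 0, 0, 0, 0.65, -0.8, 0, 0, 0, 0.65, -1, 0, 0, 0, 0.65, -1]' --grip_force 15

```text
clock: 23.0
position: [0.4201, -0.1235, 0.1708]
ee_rot: [-1.413, 0.816, -0.816]
force: [0.5, -0.2, -1.5]
width: 0.089
```

Emit:
carry_out --steps '[0, 0.1, 0.1, 0, -0.16, 0, 0.2, 0.3, 0, -0.32, 0, 0.4, 0.5, 0, -0.48, 0, 0.5, 0.7, 0, -0.64, 0, 0.5, 0.86, 0, -0.8, 0, 0.5, 0.86, 0, -1, 0, 0.5, 0.86, 0, -1]'

```text
clock: 23.7
position: [0.4701, -0.0369, 0.1707]
ee_rot: [-1.077, 1.396, -1.396]
force: [-0.6, -1.0, -1.3]
width: 0.09
```

```bash
python3 st.py; python3 plate.py p3
```

```text
23.7 [ 0.4701 -0.0369  0.1707] jaw -14.73 w 0.09 f [-0.6 -1.  -1.3] j [ 0.45  0.31 -0.6   1.97  0.22  0.92 -0.52]
tcp [ 0.4701 -0.0369  0.1707] yaw -14.73 w 0.09 f [-0.6 -1.  -1.3]
plate n 469 rect (Y rel tcp, Z) [ 29.8 172.5] [86.3 85.3] 89.8 X med 0.003 zmin 129.46503 corners [[-13.0, 130.0], [72.0, 129.0], [73.0, 216.0], [-13.0, 216.0]]
```

Emit:
carry_out --steps '[0, 0, 0, -0.3, 0, 0, 0, 0, -0.6, 0, 0, 0, 0, -0.9, 0, 0, 0, 0, -1, 0, 0, 0, 0, -1, 0]' --grip_force 7

```text
clock: 24.25
position: [0.4692, -0.0379, 0.0698]
ee_rot: [-1.079, 1.398, -1.394]
force: [1.1, -0.7, -0.8]
width: 0.086
```

Emit:
carry_out --steps '[0, 0.02, 0.09, 0, 0, 0, 0.04, 0.16, 0.08, 0, 0, 0.06, 0.23, 0.17, 0, 0, 0.08, 0.32, 0.24, 0, 0, 0.1, 0.4, 0.3, 0, 0, 0.1, 0.4, 0.3, 0]'

```text
clock: 24.85
position: [0.4812, 0.0042, 0.1022]
ee_rot: [-1.073, 1.395, -1.397]
force: [0.1, -0.8, -1.1]
width: 0.087
```

```bash
python3 plate.py p4
```

```text
tcp [0.4812 0.0042 0.1022] yaw -14.77 w 0.087 f [ 0.1 -0.8 -1.1]
plate n 457 rect (Y rel tcp, Z) [33.4 94.8] [111.3 103.3] 56.5 X med 0.0028 zmin 20.083979 corners [[-40.0, 77.0], [46.0, 20.0], [107.0, 113.0], [21.0, 170.0]]
```

The plate has rolled about 33°, as intended. I continue the arc.

Emit:
carry_out --steps '[0, 0.03, 0.1, 0.04, 0, 0, 0.05, 0.2, 0.08, 0, 0, 0.08, 0.31, 0.095, 0, 0, 0.11, 0.42, 0.1, 0, 0, 0.13, 0.52, 0.08, 0, 0, 0.16, 0.63, 0.06, 0, 0, 0.19, 0.73, 0.02, 0, 0, 0.21, 0.82, -0.03, 0, 0, 0.21, 0.82, -0.03, 0]'

```text
clock: 25.8
position: [0.501, 0.0862, 0.0969]
ee_rot: [-1.076, 1.397, -1.395]
force: [-0.7, -0.6, -0.9]
width: 0.085
```

```bash
sed -i 's/def plate(zlo=.02/def plate(zlo=.05/' plate.py; python3 plate.py p5
```

```text
tcp [0.501  0.0862 0.0969] yaw -14.77 w 0.085 f [-0.7 -0.6 -0.9]
plate n 250 rect (Y rel tcp, Z) [-8.7 90.7] [96.1 74.9] 12.0 X med 0.0027 zmin 50.64858 corners [[-63.0, 117.0], [-48.0, 44.0], [46.0, 64.0], [31.0, 137.0]]
```

View pics/p5.png

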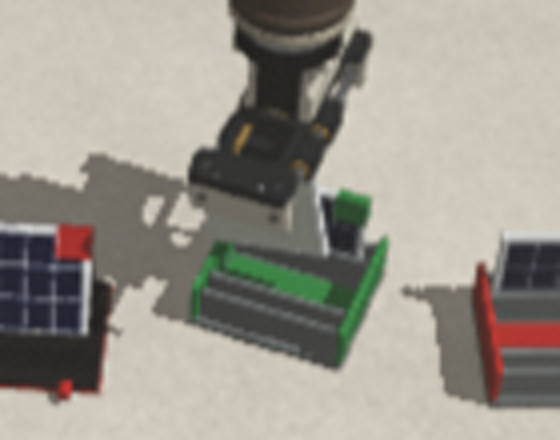

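Emit:
carry_out --steps '[0, 0, 0, -0.03, 0, 0, 0, 0, -0.06, 0, 0, 0, 0, -0.09, 0, 0, 0, 0, -0.09, 0]'

```text
clock: 26.25
position: [0.502, 0.0847, 0.089]
ee_rot: [-1.073, 1.397, -1.398]
force: [1.0, 1.0, 1.5]
width: 0.087
```

Emit:
carry_out --steps '[0, 0, 0, 0.3, 0, 0, 0, 0, 0.7, 0, 0, 0, 0, 1, 0, 0, 0, 0, 1, 0]' --grip_force 15

```text
clock: 26.65
position: [0.5031, 0.0845, 0.1923]
ee_rot: [-1.069, 1.395, -1.4]
force: [0.4, 0.7, -0.9]
width: 0.088
```

```bash
sed -i 's/def plate(zlo=.05/def plate(zlo=.1/' plate.py; python3 plate.py p6
```

```text
tcp [0.5031 0.0845 0.1923] yaw -14.95 w 0.088 f [ 0.4  0.7 -0.9]
plate n 332 rect (Y rel tcp, Z) [-11.6 190.2] [97.7 80.6] 6.2 X med 0.003 zmin 145.11649 corners [[-64.0, 225.0], [-56.0, 145.0], [41.0, 155.0], [33.0, 235.0]]
```

Emit:
carry_out --steps '[0, 0.1, 0, 0, 0.16, 0, 0.2, 0, 0, 0.33, 0, 0.3, 0, 0, 0.5, 0, 0.37, -0.03, 0, 0.68, 0, 0.37, -0.03, 0, 0.85, 0, 0.37, -0.03, 0, 1, 0, 0.37, -0.03, 0, 1]'

```text
clock: 27.4
position: [0.5372, 0.0805, 0.1869]
ee_rot: [-1.415, 0.815, -0.811]
force: [0.1, -0.4, -0.6]
width: 0.087
```

Emit:
carry_out --steps '[0, 0, 0, 0, 0.18, 0, 0, 0, 0, 0.36, 0, 0, 0, 0, 0.54, 0, 0, 0, 0, 0.72, 0, 0, 0, 0, 0.9, 0, 0, 0, 0, 1]'

```text
clock: 28.0
position: [0.5375, 0.0808, 0.1876]
ee_rot: [-1.562, 0.204, -0.202]
force: [0.6, 0.3, -2.0]
width: 0.088
```

Emit:
carry_out --steps '[0, 0, 0, 0, 0.18, 0, 0, 0, 0, 0.36, 0, 0, 0, 0, 0.54, 0, 0, 0, 0, 0.72, 0, 0, 0, 0, 0.9, 0, 0, 0, 0, 1]'

```text
clock: 28.6
position: [0.5375, 0.0808, 0.1874]
ee_rot: [-1.531, -0.411, 0.415]
force: [0.2, 0.1, -1.3]
width: 0.083
```

Emit:
carry_out --steps '[0, 0, 0, 0, 0.18, 0, 0, 0, 0, 0.36, 0, 0, 0, 0, 0.54, 0, 0, 0, 0, 0.72, 0, 0, 0, 0, 0.9, 0, 0, 0, 0, 1.02, 0, 0, 0, 0, 1, 0, 0, 0, 0, 1]'

```text
refused, turn out of range in row 6
```

```bash
python3 st.py; python3 plate.py p7
```

```text
28.6 [0.5375 0.0808 0.1874] jaw 120.19 w 0.083 f [ 0.2  0.1 -1.3] j [ 0.53  0.61 -1.16  1.76  0.6   1.18  1.29]
tcp [0.5375 0.0808 0.1874] yaw -59.81 w 0.083 f [ 0.2  0.1 -1.3]
plate n 363 rect (Y rel tcp, Z) [ 12.3 191.2] [88.6 99.3] 84.3 X med 0.0033 zmin 142.6482 corners [[-42.0, 152.0], [57.0, 142.0], [66.0, 230.0], [-33.0, 240.0]]
```

Emit:
carry_out --steps '[0, 0.02, 0.01, 0, 0.18, 0, 0.02, 0.01, 0, 0.36, 0, 0.02, 0.01, 0, 0.54, 0, 0.02, 0.01, 0, 0.72, 0, 0.02, 0.01, 0, 0.9, 0, 0.02, 0.01, 0, 1, 0, 0.02, 0.01, 0, 1]'

```text
clock: 29.35
position: [0.5397, 0.0821, 0.1879]
ee_rot: [-1.322, -1.012, 1.015]
force: [1.1, -1.3, -1.3]
width: 0.088
```

```bash
python3 st.py; python3 plate.py p8
```

```text
29.35 [0.5397 0.0821 0.1879] jaw 164.95 w 0.088 f [ 1.1 -1.3 -1.3] j [ 0.56  0.65 -1.23  1.75  0.66  1.22  2.02]
tcp [0.5397 0.0821 0.1879] yaw -15.05 w 0.088 f [ 1.1 -1.3 -1.3]
plate n 468 rect (Y rel tcp, Z) [ 12.5 190.6] [89.4 96.9] 85.0 X med 0.0028 zmin 143.74687 corners [[-40.0, 150.0], [57.0, 142.0], [65.0, 231.0], [-32.0, 239.0]]
```

Emit:
carry_out --steps '[0, 0.01, -0.01, -0.2, 0.017, 0, 0.01, -0.01, -0.5, 0.017, 0, 0.01, -0.01, -0.8, 0.017, 0, 0.01, -0.01, -0.9, 0.017, 0, 0.01, -0.01, -0.9, 0.017]' --grip_force 12

```text
clock: 29.9
position: [0.5403, 0.0811, 0.0976]
ee_rot: [-1.315, -1.022, 1.026]
force: [0.2, 0.4, -0.6]
width: 0.085
```

```bash
sed -i 's/def plate(zlo=.1/def plate(zlo=.05/' plate.py; python3 st.py; python3 plate.py p9
```

```text
29.9 [0.5403 0.0811 0.0976] jaw 165.75 w 0.085 f [ 0.2  0.4 -0.6] j [ 0.5   0.75 -1.14  1.85  0.78  1.08  1.94]
tcp [0.5403 0.0811 0.0976] yaw -14.25 w 0.085 f [ 0.2  0.4 -0.6]
plate n 358 rect (Y rel tcp, Z) [13.7 99.5] [91.2 93.5] 84.1 X med 0.0028 zmin 54.06493 corners [[-37.0, 59.0], [55.0, 49.0], [65.0, 140.0], [-28.0, 150.0]]
```

Emit:
carry_out --steps '[0, 0, 0, -0.1, 0, 0, 0, 0, -0.18, 0, 0, 0, 0, -0.25, 0, 0, 0, 0, -0.25, 0]'

```text
clock: 30.35
position: [0.5407, 0.081, 0.0729]
ee_rot: [-1.316, -1.024, 1.027]
force: [0.5, -0.7, -1.9]
width: 0.085
```

Emit:
carry_out --steps '[0, 0, 0, -0.07, 0, 0, 0, 0, -0.14, 0, 0, 0, 0, -0.19, 0, 0, 0, 0, -0.19, 0]'

```text
clock: 30.75
position: [0.5409, 0.0812, 0.0541]
ee_rot: [-1.315, -1.025, 1.026]
force: [0.2, -0.4, -0.2]
width: 0.09
```

```bash
python3 st.py
```

```text
30.75 [0.5409 0.0812 0.0541] jaw 165.88 w 0.09 f [ 0.2 -0.4 -0.2] j [ 0.47  0.8  -1.09  1.88  0.84  1.01  1.89]
```

Emit:
carry_out --steps '[0, 0, 0, -0.02, 0, 0, 0, 0, -0.04, 0, 0, 0, 0, -0.06, 0, 0, 0, 0, -0.08, 0, 0, 0, 0, -0.08, 0]' --grip_force 6

```text
clock: 31.25
position: [0.5414, 0.0815, 0.0468]
ee_rot: [-1.316, -1.026, 1.025]
force: [0.3, -2.2, 2.6]
width: 0.09
```

```bash
python3 st.py; python3 plate.py p10
```

```text
31.25 [0.5414 0.0815 0.0468] jaw 165.88 w 0.09 f [ 0.3 -2.2  2.6] j [ 0.46  0.81 -1.08  1.89  0.86  1.    1.89]
tcp [0.5414 0.0815 0.0468] yaw -14.12 w 0.09 f [ 0.3 -2.2  2.6]
plate n 140 rect (Y rel tcp, Z) [38.1 70.8] [41.9 46.8] 89.1 X med 0.003 zmin 50.122005 corners [[14.0, 50.0], [61.0, 50.0], [62.0, 91.0], [15.0, 92.0]]
```

Emit:
carry_out --steps '[0.35, 0, 0, 0, 0, 0.35, 0, 0, 0, 0, 0.35, 0, 0, 0, 0, 0.35, 0, 0, 0.2, 0, 0.35, 0, 0, 0.5, 0, 0.35, 0, 0, 0.9, 0, 0.35, 0, 0, 1, 0]'

```text
clock: 32.0
position: [0.5425, 0.083, 0.1505]
ee_rot: [-1.317, -1.03, 1.023]
force: [1.4, 0.1, 0.8]
width: 0.352
```

Emit:
carry_out --steps '[0.6, 0, -0.3, 0.1, -0.17, 0.6, 0, -0.6, 0.2, -0.34, 0.6, 0, -0.9, 0.3, -0.51, 0.6, 0, -1, 0.3, -0.68, 0.6, 0, -1, 0.3, -0.85, 0.6, 0, -1, 0.3, -1]'

```text
clock: 32.6
position: [0.541, -0.0193, 0.1764]
ee_rot: [-1.53, -0.417, 0.417]
force: [-0.5, -0.3, 0.5]
width: 0.6
```

```bash
python3 st.py; python3 - <<'E'
from h import *
im,d=shot('scene'); shot('top'); W=world('scene'); a=np.radians(-14.3); ex=np.array([np.cos(a),np.sin(a)]); ey=np.array([-ex[1],ex[0]]); q=(W[...,:2]-[.5429,.093]); X=q@ex*1000;Y=q@ey*1000;Z=W[...,2]*1000
m=np.isfinite(X)&(abs(X)<20)&(abs(Y)<60)&(Z>48)&(Z<125)
k=cv2.connectedComponentsWithStats(m.astype(np.uint8)); m=k[1]==1+np.argmax(k[2][1:,4])
r=cv2.minAreaRect(np.stack([Y[m],Z[m]],1).astype(np.float32)); f=np.polyfit(Z[m],X[m],1); print(m.sum(),'Y',Y[m].min(),Y[m].max(),'Z',np.percentile(Z[m],[50,95,99,100]),'tilt',np.degrees(np.arctan(f[0])),'rect',r)
c=[im[130:230,210:310,::-1],im[130:230,240:370,::-1]]
cv2.imwrite('pics/c6.png',cv2.resize(im[120:235,200:380,::-1],None,fx=4,fy=4,interpolation=cv2.INTER_CUBIC))
E
```

```text
32.6 [ 0.541  -0.0193  0.1764] jaw 120.5 w 0.6 f [-0.5 -0.3  0.5] j [ 0.66  0.56 -1.04  1.79  0.54  1.11  1.54]
396 Y -56.85846396324146 49.928023487251295 Z [76.69277922 95.41985184 97.21881086 98.30079486] tilt -1.9666582220066464 rect ((-3.52032470703125, 73.16175842285156), (106.9663314819336, 49.89727783203125), 0.3492601811885834)
```

View pics/c6.png

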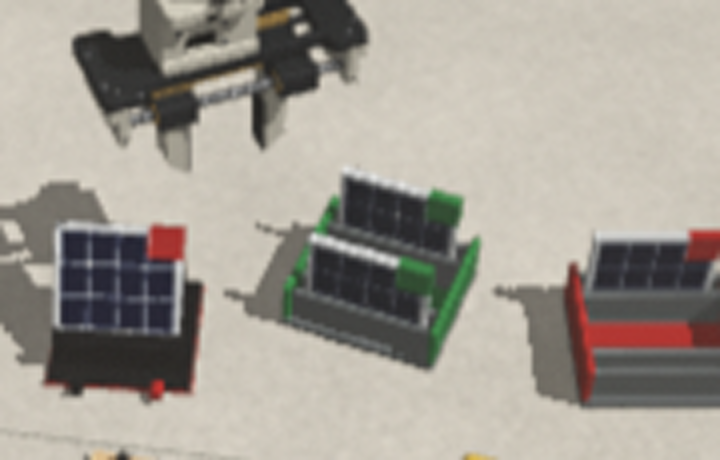

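The green module now stands level beside its stored neighbour at crop (370,275), tag on top, top edge at the stored module's height. For the red one I'll change the method: pinch, lift only 15 mm, then move +x so it turns upright between the pads while the stand still supports it.

Emit:
carry_out --steps '[0.6, 0.1, -0.2, 0, -0.18, 0.6, 0.2, -0.5, 0, -0.36, 0.6, 0.27, -0.74, 0, -0.54, 0.6, 0.27, -0.74, 0, -0.72, 0.6, 0.27, -0.74, 0, -0.9, 0.6, 0.27, -0.74, 0, -1]'

```text
clock: 33.3
position: [0.568, -0.0925, 0.1763]
ee_rot: [-1.562, 0.195, -0.194]
force: [0.5, 0.3, -0.2]
width: 0.597
```

Emit:
carry_out --steps '[0.6, 0, 0, 0, -0.18, 0.6, 0, 0, 0, -0.36, 0.6, 0, 0, 0, -0.54, 0.6, 0, 0, 0, -0.72, 0.6, 0, 0, 0, -0.9, 0.6, 0, 0, 0, -1]'

```text
clock: 33.9
position: [0.568, -0.0922, 0.1763]
ee_rot: [-1.417, 0.805, -0.804]
force: [0.2, -0.7, -0.2]
width: 0.599
```

Emit:
carry_out --steps '[0.65, 0, 0, 0, -0.18, 0.65, 0, 0, 0, -0.36, 0.65, 0, 0, 0, -0.58, 0.65, 0, 0, -0.2, -0.58, 0.65, 0, 0, -0.5, -0.58, 0.65, 0, 0, -0.5, -0.58]'

```text
clock: 34.5
position: [0.5654, -0.0924, 0.1232]
ee_rot: [-1.254, 1.15, -1.141]
force: [-0.8, 0.6, -0.6]
width: 0.65
```

```bash
python3 st.py
```

```text
34.5 [ 0.5654 -0.0924  0.1232] jaw 5.02 w 0.65 f [-0.8  0.6 -0.6] j [ 0.43  0.52 -0.51  1.79  0.3   0.92 -0.12]
```

Emit:
carry_out --steps '[0.65, 0, 0, -0.2, 0, 0.65, 0, 0, -0.45, 0, 0.65, 0, 0, -0.59, 0, 0.65, 0, 0, -0.59, 0]'

```text
clock: 34.9
position: [0.5671, -0.0924, 0.0665]
ee_rot: [-1.25, 1.149, -1.144]
force: [-0.4, 0.1, 1.1]
width: 0.65
```

Emit:
carry_out --steps '[0.35, 0, 0, 0, 0, 0.1, 0, 0, 0, 0, 0.1, 0, 0, 0, 0, 0.1, 0, 0, 0, 0, 0.1, 0, 0, 0, 0]' --grip_force 8

```text
clock: 35.4
position: [0.5687, -0.0926, 0.0685]
ee_rot: [-1.247, 1.146, -1.148]
force: [-1.2, 0.2, 4.5]
width: 0.343
```

Emit:
carry_out --steps '[0.05, -0.05, 0, 0.07, 0, 0.05, -0.09, -0.01, 0.13, 0, 0.05, -0.09, -0.01, 0.13, 0]' --grip_force 12

```text
clock: 35.7
position: [0.5614, -0.0933, 0.0827]
ee_rot: [-1.244, 1.143, -1.15]
force: [3.4, 1.4, 6.7]
width: 0.314
```

```bash
python3 st.py
```

```text
35.7 [ 0.5614 -0.0933  0.0827] jaw 4.79 w 0.314 f [3.4 1.4 6.7] j [ 0.42  0.55 -0.49  1.84  0.34  0.82 -0.16]
```

Emit:
carry_out --steps '[0, 0.05, 0, 0.01, 0, 0, 0.1, 0.01, 0.02, 0, 0, 0.15, 0.01, 0.03, 0, 0, 0.2, 0.015, 0.04, 0, 0, 0.2, 0.015, 0.04, 0]'

```text
clock: 36.2
position: [0.5806, -0.092, 0.0848]
ee_rot: [-1.246, 1.146, -1.148]
force: [3.7, -1.3, 3.4]
width: 0.186
```

```bash
python3 st.py
```

```text
36.2 [ 0.5806 -0.092   0.0848] jaw 4.78 w 0.186 f [ 3.7 -1.3  3.4] j [ 0.4   0.58 -0.48  1.79  0.34  0.86 -0.16]
```

The width is falling steadily (0.314 → 0.186), so the plate is turning upright. I continue.

Emit:
carry_out --steps '[0, 0.05, 0, 0.01, 0, 0, 0.1, 0.01, 0.02, 0, 0, 0.14, 0.01, 0.02, 0, 0, 0.14, 0.01, 0.02, 0, 0, 0.14, 0.01, 0.02, 0]'

```text
clock: 36.7
position: [0.594, -0.0908, 0.0866]
ee_rot: [-1.247, 1.147, -1.147]
force: [6.2, 0.4, -0.1]
width: 0.101
```

```bash
python3 st.py
```

```text
36.7 [ 0.594  -0.0908  0.0866] jaw 4.79 w 0.101 f [ 6.2  0.4 -0.1] j [ 0.39  0.59 -0.48  1.76  0.34  0.88 -0.15]
```

Emit:
carry_out --steps '[0, 0.03, 0, 0.02, 0, 0, 0.06, 0, 0.04, 0, 0, 0.06, 0, 0.04, 0, 0, 0.06, 0, 0.04, 0]' --grip_force 15

```text
clock: 37.1
position: [0.5981, -0.0911, 0.09]
ee_rot: [-1.249, 1.149, -1.146]
force: [0.7, 0.0, -1.6]
width: 0.088
```

```bash
sed -i 's/def plate(zlo=.05/def plate(zlo=.045/' plate.py; python3 plate.py p11
```

```text
tcp [ 0.5981 -0.0911  0.09  ] yaw 4.78 w 0.088 f [ 0.7  0.  -1.6]
plate n 247 rect (Y rel tcp, Z) [ 2.  89.4] [94.9 86.8] 0.3 X med 0.0026 zmin 45.961258 corners [[-46.0, 133.0], [-45.0, 46.0], [50.0, 46.0], [49.0, 133.0]]
```

View pics/p11.png

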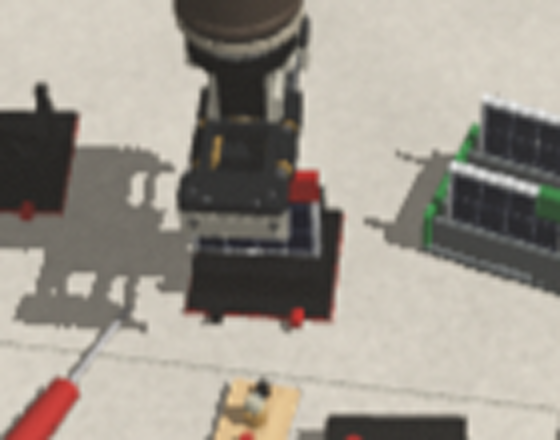

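The red module is upright and level between the pads (0.088), with the tag at top right (305,185). I grip firmer and lift.

Emit:
carry_out --steps '[0, 0, 0, 0, 0, 0, 0, 0, 0, 0, 0, 0, 0, 0.1, 0, 0, 0, 0, 0.3, 0, 0, 0, 0, 0.6, 0, 0, 0, 0, 0.95, 0, 0, 0, 0, 1, 0, 0, 0, 0, 1, 0]' --grip_force 25

```text
clock: 37.95
position: [0.5999, -0.091, 0.1925]
ee_rot: [-1.246, 1.145, -1.149]
force: [-0.6, 0.2, -2.3]
width: 0.087
```

```bash
sed -i 's/def plate(zlo=.045/def plate(zlo=.09/' plate.py; python3 plate.py p12
```

```text
tcp [ 0.5999 -0.091   0.1925] yaw 4.78 w 0.087 f [-0.6  0.2 -2.3]
plate n 369 rect (Y rel tcp, Z) [  1.2 192. ] [96.3 89. ] 1.1 X med 0.0029 zmin 147.24232 corners [[-48.0, 236.0], [-46.0, 147.0], [50.0, 148.0], [49.0, 237.0]]
```

Emit:
carry_out --steps '[0, -0.05, 0.3, 0, 0.03, 0, -0.1, 0.7, 0, 0.087, 0, -0.1, 1, 0, 0.087, 0, -0.1, 1, 0, 0.087]'

```text
clock: 38.4
position: [0.5877, 0.0149, 0.1897]
ee_rot: [-1.279, 1.094, -1.088]
force: [0.5, 0.4, -1.9]
width: 0.086
```

Emit:
carry_out --steps '[0, -0.05, 0.4, 0, 0, 0, -0.1, 0.8, 0, 0, 0, -0.1, 1, 0, 0]'

```text
clock: 38.7
position: [0.5773, 0.1123, 0.1896]
ee_rot: [-1.279, 1.097, -1.092]
force: [0.2, -0.4, -1.1]
width: 0.09
```

Emit:
carry_out --steps '[0, -0.05, 0.4, 0, 0, 0, -0.1, 0.8, 0, 0, 0, -0.1, 1, 0, 0]'

```text
clock: 39.0
position: [0.5672, 0.2124, 0.1895]
ee_rot: [-1.28, 1.096, -1.092]
force: [-0.1, 0.0, -0.5]
width: 0.087
```

Emit:
carry_out --steps '[0, 0, 0.4, 0, 0, 0, 0, 0.8, 0, 0, 0, 0, 1, 0, 0, 0, 0, 1, 0, 0, 0, 0, 1, 0, 0]'

```text
clock: 39.5
position: [0.5688, 0.308, 0.1892]
ee_rot: [-1.28, 1.097, -1.097]
force: [0.9, -1.0, -1.2]
width: 0.085
```

```bash
python3 plate.py p13; python3 st.py; python3 -c "
from slot import *
slot('scene',*Rr)"
```

```text
tcp [0.5688 0.308  0.1892] yaw 8.72 w 0.085 f [ 0.9 -1.  -1.2]
plate n 438 rect (Y rel tcp, Z) [  0.6 186.9] [88.  95.4] 89.8 X med 0.0031 zmin 142.86475 corners [[-47.0, 143.0], [48.0, 143.0], [48.0, 231.0], [-47.0, 231.0]]
39.55 [0.5692 0.3071 0.1895] jaw 8.64 w 0.082 f [-0.3 -1.1 -1.7] j [-0.21  0.57 -0.57  1.52  0.32  1.15 -0.7 ]
scene X bins: n, z50, z90
-16 4 [36. 36.] | -12 12 [37. 40.] | -10 40 [33. 38.] | -8 56 [32. 40.] | -6 22 [33. 42.] | 4 7 [37. 37.] | 6 19 [38. 39.] | 8 47 [23. 40.] | 10 87 [25. 39.] | 12 96 [23. 38.] | 14 55 [11. 38.] | 16 44 [ 5. 10.] | 18 29 [2. 8.] | 20 17 [ 0. 13.] | 22 9 [1. 2.] | 24 14 [0. 4.] | 26 22 [2. 6.] |
```

Emit:
carry_out --steps '[0, -0.01, 0.11, -0.2, 0, 0, -0.01, 0.11, -0.5, 0, 0, -0.01, 0.11, -0.8, 0, 0, -0.01, 0.11, -0.9, 0, 0, -0.01, 0.11, -0.9, 0, 0, -0.01, 0.11, -0.9, 0]' --grip_force 15

```text
clock: 40.15
position: [0.569, 0.3196, 0.1019]
ee_rot: [-1.276, 1.097, -1.098]
force: [0.2, 0.2, -1.1]
width: 0.086
```

```bash
sed -i 's/def plate(zlo=.09/def plate(zlo=.05/' plate.py; python3 st.py; python3 plate.py p14
```

```text
40.15 [0.569  0.3196 0.1019] jaw 8.64 w 0.086 f [ 0.2  0.2 -1.1] j [-0.25  0.66 -0.54  1.6   0.39  0.99 -0.76]
tcp [0.569  0.3196 0.1019] yaw 8.64 w 0.086 f [ 0.2  0.2 -1.1]
plate n 355 rect (Y rel tcp, Z) [ 0.8 98.5] [86.2 99.6] 87.5 X med 0.0033 zmin 54.195072 corners [[-51.0, 58.0], [49.0, 53.0], [52.0, 139.0], [-47.0, 144.0]]
```

Emit:
carry_out --steps '[0, -0.015, 0, -0.08, 0, 0, -0.015, 0, -0.18, 0, 0, -0.015, 0, -0.28, 0, 0, -0.015, 0, -0.28, 0]'

```text
clock: 40.6
position: [0.5657, 0.319, 0.0707]
ee_rot: [-1.28, 1.098, -1.096]
force: [0.1, -0.8, -1.5]
width: 0.09
```

Emit:
carry_out --steps '[0, 0, 0, -0.07, 0, 0, 0, 0, -0.14, 0, 0, 0, 0, -0.19, 0, 0, 0, 0, -0.19, 0]'

```text
clock: 41.0
position: [0.5665, 0.3201, 0.0533]
ee_rot: [-1.277, 1.097, -1.096]
force: [0.1, 0.5, -1.9]
width: 0.087
```

```bash
python3 st.py
```

```text
41.0 [0.5665 0.3201 0.0533] jaw 8.71 w 0.087 f [ 0.1  0.5 -1.9] j [-0.27  0.71 -0.51  1.64  0.42  0.9  -0.79]
```

Emit:
carry_out --steps '[0, 0, 0, -0.03, 0, 0, 0, 0, -0.05, 0, 0, 0, 0, -0.06, 0, 0, 0, 0, -0.06, 0]' --grip_force 6

```text
clock: 41.4
position: [0.5666, 0.3205, 0.0485]
ee_rot: [-1.276, 1.096, -1.096]
force: [-2.5, -0.7, 5.7]
width: 0.086
```

```bash
python3 st.py
```

```text
41.4 [0.5666 0.3205 0.0485] jaw 8.71 w 0.086 f [-2.5 -0.7  5.7] j [-0.27  0.72 -0.51  1.65  0.43  0.89 -0.8 ]
```

On the floor (force rises to +5.7 N). I release and back away.

Emit:
carry_out --steps '[0.35, 0, 0, 0, 0, 0.35, 0, 0, 0, 0, 0.35, 0, 0, 0, 0, 0.35, 0, 0, 0.2, 0, 0.35, 0, 0, 0.5, 0, 0.35, 0, 0, 0.9, 0, 0.35, 0, 0, 1, 0]'

```text
clock: 42.1
position: [0.5683, 0.3216, 0.1522]
ee_rot: [-1.271, 1.095, -1.097]
force: [0.4, 0.5, -0.1]
width: 0.352
```

Emit:
carry_out --steps '[0.35, -0.3, 0, 0.3, 0, 0.35, -0.6, 0, 0.7, 0, 0.35, -1, 0, 1, 0, 0.35, -1, 0, 1, 0, 0.35, -1, 0, 1, 0]'

```text
clock: 42.6
position: [0.4665, 0.3201, 0.2485]
ee_rot: [-1.276, 1.094, -1.097]
force: [1.6, -0.2, 0.0]
width: 0.349
```

```bash
python3 st.py; python3 - <<'E'
from h import *
im,d=shot('scene'); shot('top')
for cen,yaw in(((.5429,.0930),-14.3),((.5674,.3193),8.7)):
  a=np.radians(yaw); ex=np.array([np.cos(a),np.sin(a)]); ey=np.array([-ex[1],ex[0]])
  for n in('scene','top'):
    W=world(n); q=W[...,:2]-cen; X=q@ex*1000;Y=q@ey*1000;Z=W[...,2]*1000
    for off in(0,-76):
        m=np.isfinite(X)&(abs(X-off)<20)&(abs(Y)<60)&(Z>50)&(Z<125)
        if m.sum()<20: print(n,off,'few'); continue
        r=cv2.minAreaRect(np.stack([Y[m],Z[m]],1).astype(np.float32)); f=np.polyfit(Z[m],X[m],1)
        print(n,off,m.sum(),'Zmax98',np.percentile(Z[m],98).round(1),'Yc',r[0][0],'tiltX',np.degrees(np.arctan(f[0])).round(1),'Xmed',np.median(X[m]).round(1),'roll',round(r[2],1))
cv2.imwrite('pics/c7.png',cv2.resize(im[95:275,100:400,::-1],None,fx=2.6,fy=2.6,interpolation=cv2.INTER_CUBIC))
E
```

```text
42.6 [0.4665 0.3201 0.2485] jaw 8.75 w 0.349 f [ 1.6 -0.2  0. ] j [-0.24  0.39 -0.63  1.65  0.25  1.18 -0.78]
scene 0 379 Zmax98 96.2 Yc 1.5157737731933594 tiltX -2.8 Xmed 4.2 roll 0.2
scene -76 367 Zmax98 96.7 Yc 1.4065322875976562 tiltX -2.7 Xmed -73.0 roll 90.0
top 0 105 Zmax98 96.5 Yc 0.07543563842773438 tiltX -3.0 Xmed 1.0 roll 89.7
top -76 117 Zmax98 97.7 Yc -6.892292022705078 tiltX -3.1 Xmed -75.2 roll 5.2
scene 0 405 Zmax98 96.2 Yc 2.8145484924316406 tiltX -2.8 Xmed 2.3 roll 1.8
scene -76 390 Zmax98 95.9 Yc -6.076908111572266 tiltX -2.8 Xmed -72.5 roll 90.0
top 0 130 Zmax98 95.9 Yc -0.93060302734375 tiltX 6.1 Xmed -3.0 roll 0.2
top -76 117 Zmax98 96.8 Yc -2.544536590576172 tiltX 5.4 Xmed -76.5 roll 0.1
```

View pics/c7.png

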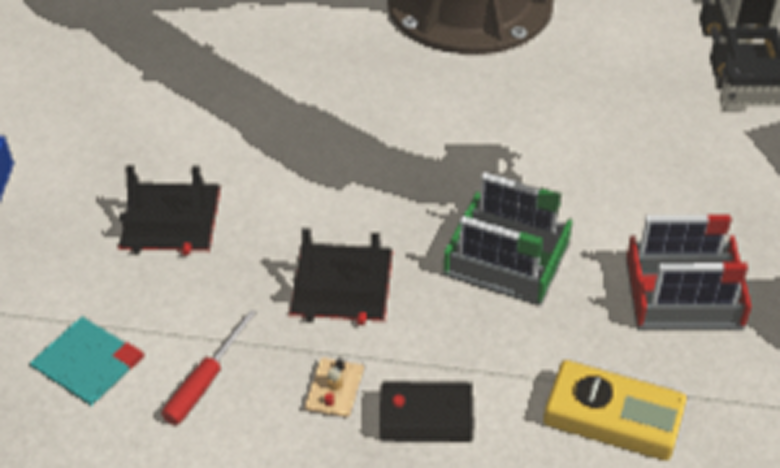

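The last picture shows both stands empty. The green module is in the green rack at (500,250), the red one in the red rack at (697,285), both tags on top, and everything else in place. Both are level with their stored neighbours at about 96 mm, so I hand in.

```bash
python3 -c "
from cell import arm
print(arm.sign_off())"
```

```text
the job is handed in; nothing more can be done
None
```

Both modules are in the free slots of their racks: green in green, red in red. They stand on their long edges with tags at the top and cells facing the same way as the stored ones. I handed the job in at about 42.7 s of the 64 s allowed.

- **Green module dropped:** on the first lift it slipped out and fell flat on the table behind its stand. I picked it up by its edges and stood it on its short edge in the green slot to regrip it. I then rolled it level over the top of the rack's end wall, turned it and put it in its slot.
- **Red module:** I changed the method so it turned upright while the stand still supported it, and it went in without trouble.
- **Last checks:** the top edges of both modules measure about 96 mm, the same as the stored ones, and within about 2° of level. The floor contact showed in the wrist force, which never read above about 8 N. Before handing in, the gripper was open and clear of everything. In the final picture the other items look unmoved.
- **Checks that disagreed:** the two cameras give sideways lean differing by several degrees (red -2.8° and +6.1°), but each reads the stored neighbour much the same. I take that as measurement bias and the normal play in the slot.

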